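# Extend the slat rack and close its end bar

## Task

Get the extendable slat rack ready for use: pull out both of its telescoping rails until each spring button pops up through the next hole, then lay every loose bamboo slat, rib up, flat and square across both rails, each one centred on them and lying directly on the rails, in the open stretch between the sleeves and the black end caps. Last, swing the hinged steel end bar over until it rests in its catch on the other rail, and leave the other things on the counter where they are.

Things in the scene. Friction and masses are not known exactly. Their poses are not given: they have to be found in the camera images.
- rack: Rack fixed to the counter: two parallel steel sleeves, 28 mm square, 160 mm long, on bamboo trestles. Origin on the counter midway between the sleeves, level with their open mouths; z up. Sleeves run along y from 0 to 0.16 at x = -0.06 (near) and +0.06 (far), tops 74 mm up. Rails come out towards -y; their tops, where slats lie, are 69 mm up.
- stretch (a point): Fixed point of the rack at x = 0, y = -0.115, 69 mm up: level with the rail tops, in the middle of the open stretch where the slats go, which runs from y = 0 (sleeve mouths) to y = -0.230 (inner faces of the end caps) once both rails are locked out.
- hole_near (a point): Centre of the next hole in the near sleeve's top (13 mm long, in the 74 mm high top face, 40 mm in from the mouth): fixed on the rack. A second, empty hole lies 75 mm further from the mouth.
- hole_far (a point): The same for the far sleeve.
- rail_near (a joint): The near (x = -0.06) aluminium rail, 18 mm square, sliding in its sleeve. Value in m, 0 = in, grows as it is pulled out (rack -y), end stop 0.090. Its button meets the next hole at 0.075; it starts between the holes (0.018 to 0.045), button pressed in. About 3 N of friction: it stays where left. Once the button is up it is locked both ways (1 mm of give).
- rail_far (a joint): The far (x = +0.06) aluminium rail, 18 mm square, sliding in its sleeve. Value in m, 0 = in, grows as it is pulled out (rack -y), end stop 0.090. Its button meets the next hole at 0.075; it starts between the holes (0.018 to 0.045), button pressed in. About 3 N of friction: it stays where left. Once the button is up it is locked both ways (1 mm of give).
- cap_near (a point): Centre of the top of the near rail's black end cap, the part to pull by: a block 24 mm across the rail (rack x), 20 mm along it (rack y), its top 108 mm above the counter and 39 mm above the rail; it reaches down almost to the counter. Moves with the rail: y = -0.165 - joint value in the rack frame.
- cap_far (a point): The same point on the far rail's end cap.
- button_near (a joint): The brass snap button (10 mm across) of the near rail: 0 = popped up through a hole, standing 5 mm above the sleeve (locked); 0.009 m = pressed down under the sleeve's top wall. Spring of 1.5 to 4 N; it pops up by itself when the hole comes over it.
- button_far (a joint): The same for the far rail.
- bar (a joint): Steel end bar, 12 x 12 mm, 134 mm long, hinged 42 mm outboard (rack -y) of the near end cap; axis along rack y, 80 mm up. Angle in rad: 0 = level along rack +x, its end in the U-shaped catch outboard of the far cap (closed, end stop); pi/2 = upright; it starts leaning outwards (rack -x) at 2.1 to 2.5. Stiff hinge (0.07 N m): it stays where left.
- bar_hinge (a point): Point on the bar's hinge axis, at the middle of the bar's width.
- bar_grip (a point): Point on the bar's centre line, 95 mm from the hinge and 39 mm short of its free end; a good place to pinch it across its 12 mm width (along the rack's y) or to press it down. The catch begins 112 mm from the hinge.
- slat0: Loose bamboo slat: board 200 mm long (its x), 40 mm wide (y), 12 mm thick (z), with a grip rib along the middle of its top, 90 mm long, 14 mm wide, 24 mm high. 50 to 90 g. Origin at the centre of the board, 6 mm above its underside: 75 mm above the counter when it lies on the rails. Starts rib up on the counter, on the right; three or four slats are present.
- slat1: Loose bamboo slat: board 200 mm long (its x), 40 mm wide (y), 12 mm thick (z), with a grip rib along the middle of its top, 90 mm long, 14 mm wide, 24 mm high. 50 to 90 g. Origin at the centre of the board, 6 mm above its underside: 75 mm above the counter when it lies on the rails. Starts rib up on the counter, on the right; three or four slats are present.
- slat2: Loose bamboo slat: board 200 mm long (its x), 40 mm wide (y), 12 mm thick (z), with a grip rib along the middle of its top, 90 mm long, 14 mm wide, 24 mm high. 50 to 90 g. Origin at the centre of the board, 6 mm above its underside: 75 mm above the counter when it lies on the rails. Starts rib up on the counter, on the right; three or four slats are present.
- slat3: Loose bamboo slat: board 200 mm long (its x), 40 mm wide (y), 12 mm thick (z), with a grip rib along the middle of its top, 90 mm long, 14 mm wide, 24 mm high. 50 to 90 g. Origin at the centre of the board, 6 mm above its underside: 75 mm above the counter when it lies on the rails. Starts rib up on the counter, on the right; three or four slats are present.
- tape: Bystander: stainless measuring tape, 70 x 45 x 60 mm, on the counter in front of the rack. Origin under its centre.
- clamp: Bystander: orange plastic spring clamp lying on the counter, about 190 x 80 x 20 mm.
- hexkeys: Bystander: folding hex key holder, 100 x 34 x 25 mm, beyond the far rail.
- dowel_tray: Bystander: bamboo tray with wooden dowels, 170 x 110 x 28 mm.
- cam_caps: Bystander: saucer 92 mm across with four white cam caps.
Things that resemble listed ones, but are neither listed nor needed, are in the scene too. What is shaped like the slat1 but red is not meant.

How it is judged:
By the outcome, as a careful person would: the job done as asked, in the order asked, and still so for the second after the job is handed in, with the robot touching nothing.
Of slat0, slat1, slat2, slat3 only 3 to 4 are there at a start; the rules pass over those that are not, and their reading is None.
At some moment in a run one of slat0, slat1, slat2, slat3 may be knocked a few centimetres aside while the robot is not near it.
Once in a run the grip may slacken for a moment while it holds something.
It also fails if it takes over 210 s, if anything falls off the work surface, if the arm or the gripper's body presses on something with over 40 N, if the wrist force passes 120 N, or if a joint passes its speed limit or range.

## Robot

A 6-joint arm with a two-finger parallel gripper is mounted at the origin on the work surface. World frame = base frame: x ahead of the robot, y to its left, z up, the work surface at z = 0. Lengths are in mm, angles in rad, forces in N, time in s.
With the tool pointing down it reaches from about 300 to 1000 mm from the base axis. Payload 5.1 kg.
Tool frame: the origin (TCP) lies midway between the tips of the shut fingers; the grasp point (between the pads) lies 19 mm behind it (robot.pinch_z is the distance from the TCP to the grasp point, in mm); z points along the fingers, y is the line along which they close (so a half turn about z gives the same grasp; the last joint's range is limited). The gripper opens to 95 mm and grips with 3 to 60 N. Pads are 20 mm wide; open, the fingers measure 119 mm over their backs; the gripper's body (75 mm by 180 mm) begins 59 mm behind the grasp point.
Start: joints at [-1.252, 0.124, 1.65, -0, 1.367, -0.083], TCP at [254.166, -598.234, 214.656] pointing down, gripper open.
Joint ranges: [-2.61, 2.61], [-1.02, 2.33], [0.03, 2.71], [-1.35, 4.49], [0.32, 2.68], [-2.91, 2.91]. Speed limits (rad/s): [2.57, 2.57, 3.14, 3.14, 3.14, 3.14].

## Interface

Orientations are given as a unit quaternion [w, x, y, z].
In Python, from station import readout, eyes, finish_job, robot gives the robot as it stands.
- The arm moves only by the tool servo_tool, never from a script. Its argument "rows" is a list of rows, each a list of 7 numbers: the turn, a rotation vector about the tool's x, y, z in degrees, then the shift along the tool's x, y, z in m, then the gripper command: -1 is shut, 1 is fully open, values between are in proportion. A call has 1 to 20 rows; each row is the pose to reach, as a shift and turn from the pose commanded when the call began, along the tool's axes at that moment; what a row does not reach only later rows make up. A row lasts 1/12 s, in which the tool goes at most 41.7 mm and 7.16 degrees, less where a joint would pass 70% of its speed; a pose out of reach is approached as far as the arm can. A call with a gripper value outside its range is refused whole. The fingers move at their own pace and stop on an object; "force" is the grip in N (left out, the last holds). Time passes only in rows, so rows that repeat a pose let the fingers close. It gives the time, the measured TCP pose, the force, the opening and the grip force at its end, in the units of the state.
- readout.observe(): the state, without advancing time (a new reading comes with each control period).
- eyes.snapshot(name): name is "side" or "top" or "wrist"; returns a dict with "img" (384x512x3 uint8, red, green, blue), "fx", "fy", "cx", "cy" (pixels), "R" (3x3) and "t" (3): a world point X has camera coordinates R X + t. Camera axes: x right, y down, z forward; pixel columns grow to the right and rows downward; lengths in mm; the calibration is good to about 2 mm. The wrist camera is an equidistant fisheye: a pixel r from the principal point sees the ray r / f radians off the axis. A picture is of the moment at which its call begins. There is no depth.
- finish_job(): hands the job in; it is judged then, once.
The state is a dict: "time": time; "joint_positions": joint angles; "joint_vel": joint speeds; "joint_torque": joint torques, N m; "position": TCP position; "eef_rot": TCP orientation; "contact_force": force on the tool from outside, world axes, zero at the start; "torque": the same for the moment, N m; "gripper_width": opening from 0.0 (shut) to 1.0 (fully open); "grasp_force": force on a finger pad.
Only numpy, scipy, OpenCV 4.12 (cv2) and the standard library are available. Lean on these libraries where they do the work, as an engineer would, in place of code of your own. Each camera call takes 0.05 s, during which the arm holds its last target. There are 200 camera calls.

## Working session

There is one attempt and no reset: what is moved stays moved. The work goes in short steps, Python scripts to look and compute and a tool call to move; the robot and the scene stay as the last step left them, time stands still between calls to the robot, and variables do not carry over. Pictures are saved under pics/ and viewed, at most 14 in all, crops included, and the job is handed in when it is done.

Besides the shell and the picture viewer there is one more tool, called after "Emit:" by a JSON object that holds its "method" and its "body". servo_tool: Moves the arm, as the interface text tells. Its arguments: {"type":"object","properties":{"rows":{"type":"array","items":{"type":"array","items":{"type":"number"}}},"force":{"type":"number"}},"required":["rows"]}

```bash
ls; mkdir -p pics
python3 - <<'E'
from station import readout, eyes, robot
import cv2,pickle
s=readout.observe();print(s)
d={}
for n in("side","top","wrist"):
    p=eyes.snapshot(n);d[n]=p
    cv2.imwrite(f"pics/a_{n}.png",cv2.resize(p["img"][:,:,::-1],(800,600),interpolation=cv2.INTER_CUBIC))
    print(n,p["fx"],p["fy"],p["cx"],p["cy"],p["R"],p["t"])
pickle.dump(d,open("a.pkl","wb"))
print([a for a in dir(robot) if a[0]!='_'])
E
```

```text
pics
{'time': 0.0, 'joint_positions': array([-1.25160523e+00,  1.24503463e-01,  1.65167089e+00, -3.60033426e-05,
        1.36749519e+00, -8.25784844e-02]), 'joint_vel': array([ 0.00036259, -0.00061681,  0.00057902, -0.00049409, -0.00072773,
        0.00056969]), 'joint_torque': array([-5.10673672e-04, -4.17608929e+01, -3.59934711e+01,  7.74206081e-02,
        4.92327218e-02, -1.88851823e-04]), 'position': array([ 253.95490298, -597.63752614,  213.389952  ]), 'eef_rot': array([-1.02910745e-03,  9.79889156e-01,  1.99539880e-01, -1.40072353e-04]), 'contact_force': array([ 0.02119784, -0.11017546, -0.23851685]), 'torque': array([-4.78987398e-02,  2.29974233e-02,  8.05101061e-05]), 'grasp_force': 0.0, 'gripper_width': 1.001156119639706}
side 382.6066803331519 382.6066803331519 253.93818999119432 185.16197754942397 [[-0.89327685 -0.44944907 -0.0072121 ]
 [-0.29998108  0.60800573 -0.73507849]
 [ 0.33476534 -0.6544651  -0.67794366]] [439.11931108 228.34200291 927.32500671]
top 413.15953454932094 413.15953454932094 250.39728230998875 192.05677615915937 [[ 0.02866616 -0.99943615  0.01748212]
 [-0.99608599 -0.03002424 -0.08313396]
 [ 0.08361197 -0.01503056 -0.99638503]] [ -42.60766031  521.31457313 1436.87930851]
wrist 297.3186396354542 297.3186396354542 256.85182604125134 195.94956386899509 [[ 0.39151539 -0.92016988 -0.00176054]
 [-0.88061727 -0.37524003  0.2893236 ]
 [-0.26688749 -0.11172428 -0.95722973]] [-649.6866866   -32.05318474  392.40877985]
['PlanningError', 'pinch_z']
```

View pics/a_top.png

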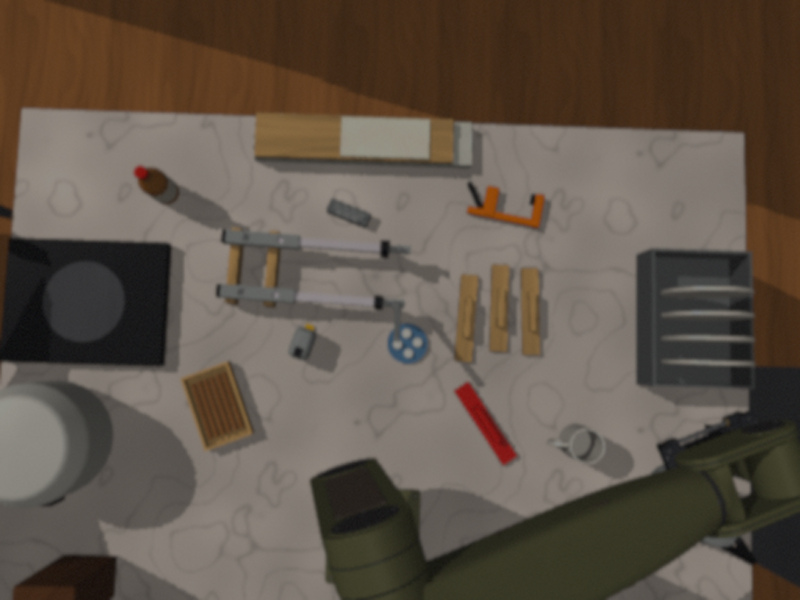

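View pics/a_side.png

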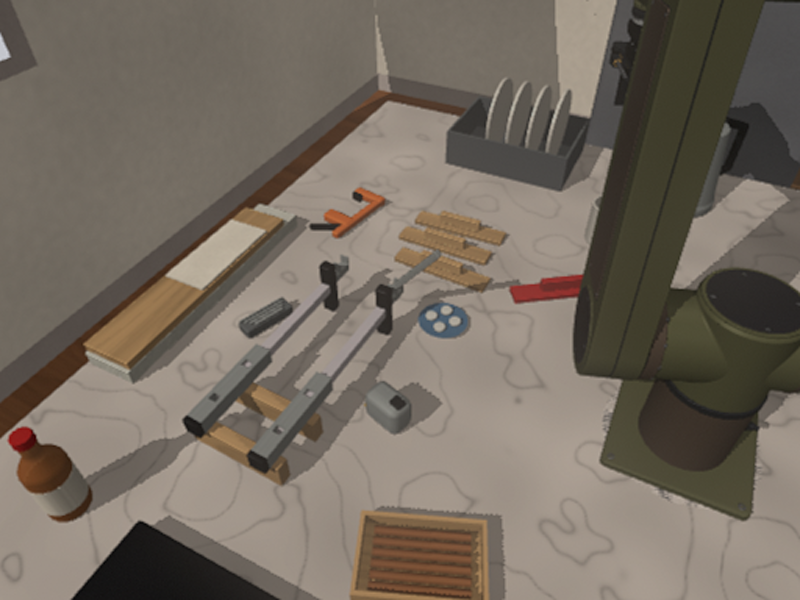

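Top view: the sleeves run (218,291)→(297,296) near and (222,236)→(300,243) far. The caps are at (379,302) and (385,249). Three bamboo slats with ribs sit at about (468,318), (500,308) and (531,311). The red one at (486,424) is the decoy. I'll confirm this in enlarged crops.

Run:
```python
import cv2,pickle
d=pickle.load(open("a.pkl","rb"))
for n,(c0,c1,r0,r1),k in(("top",(135,355,140,260),3.6),("side",(115,335,130,310),3.3)):
    im=d[n]["img"][r0:r1,c0:c1,::-1]
    im=cv2.resize(im,None,fx=k,fy=k,interpolation=cv2.INTER_CUBIC)
    im=cv2.convertScaleAbs(im,alpha=1.5)
    cv2.imwrite(f"pics/c_{n}.png",im)
```

```text
(no output)
```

View pics/c_top.png

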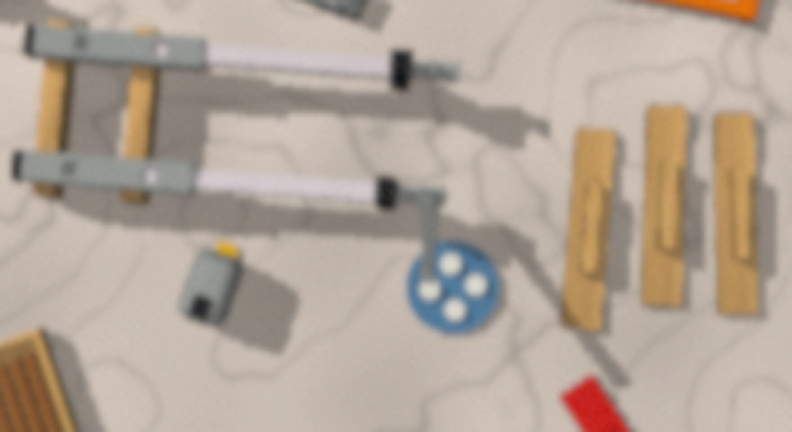

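View pics/c_side.png

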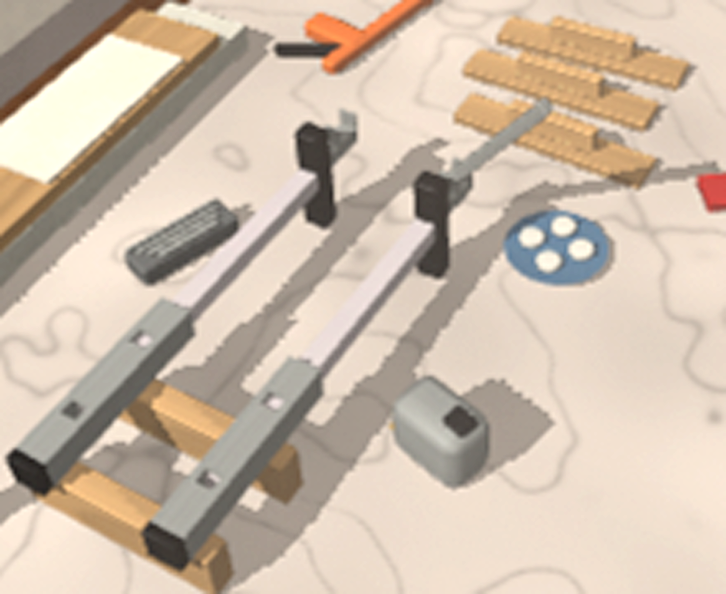

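Top crop: three bamboo slats with ribs, at crop px (590,230), (665,206) and (738,214). The red one at (595,405) is the decoy and isn't meant. The saucer sits under the outward-leaning bar. I'll triangulate the key points next.

```bash
cat > h.py <<'E'
import numpy as np,cv2,pickle
def ray(p,u):
    q=np.array([(u[0]-p["cx"])/p["fx"],(u[1]-p["cy"])/p["fy"]],float)
    th=np.linalg.norm(q)
    v=np.array([*(q*(np.sin(th)/th)),np.cos(th)]) if p.get("fish") else np.array([*q,1.])
    R=np.array(p["R"]);return -R.T@np.array(p["t"]),R.T@(v/np.linalg.norm(v))
def tri(*obs):
    A=np.zeros((3,3));b=np.zeros(3);L=[]
    for p,u in obs:
        c,d=ray(p,u);M=np.eye(3)-np.outer(d,d);A+=M;b+=M@c;L.append((c,M))
    X=np.linalg.solve(A,b);return X,max(np.linalg.norm(M@(X-c)) for c,M in L)
def plane(p,u,z):
    c,d=ray(p,u);return c+d*(z-c[2])/d[2]
E
python3 - <<'E'
from h import *
np.set_printoptions(precision=1,suppress=True)
d=pickle.load(open("a.pkl","rb"));T,S=d["top"],d["side"]
t=lambda x,y:((x+.5)/3.6-.5+135,(y+.5)/3.6-.5+140)
s=lambda x,y:((x+.5)/3.3-.5+115,(y+.5)/3.3-.5+130)
P={}
for n,a,b in[("holeN",(151,176),(273,400)),("holeF",(161,49),(142,340)),("hole2N",(69,167),(207,478)),("hole2F",(80,42),(73,409)),
 ("capN",(386,192),(433,181)),("capF",(400,68),(313,131)),("bartip",(429,285),(543,106)),
 ("ribA1",(591,276),(597,140)),("ribB0",(674,158),(520,55)),("ribB1",(667,252),(604,85)),("ribC0",(742,165),(555,20)),("ribC1",(740,262),(635,45))]:
    P[n],e=tri((T,t(*a)),(S,s(*b)));print(n,P[n],round(e,1))
print("campos",-T["R"].T@T["t"],-S["R"].T@S["t"])
for n,c in dict(A=[(577,130),(617,131),(603,330),(562,325)],B=[(648,106),(690,108),(684,307),(643,304)],C=[(715,114),(755,116),(760,314),(720,312)]).items():
    q=np.array([plane(T,t(*k),12) for k in c]);v=(q[0]+q[1]-q[2]-q[3])
    print(n,q.mean(0),"len",np.linalg.norm(v)/2,"yaw",np.degrees(np.arctan2(v[1],v[0])))
for a,b in[("holeN","hole2N"),("holeF","hole2F")]:
    v=P[b]-P[a];print(v,np.degrees(np.arctan2(-v[0],v[1])))
for n,a in(("holeN",(151,176)),("holeF",(161,49)),("hole2N",(69,167)),("hole2F",(80,42))):print(n,plane(T,t(*a),74))
for n,a in(("capN",(386,192)),("capF",(400,68))):print(n,plane(T,t(*a),108))
E
```

```text
holeN [524.7 226.1  71.6] 2.3
holeF [645.7 221.8  69.8] 1.3
hole2N [529.6 302.8  72.6] 1.0
hole2F [648.8 297.9  73.2] 0.7
capN [512.4   2.7 106.1] 1.1
capF [629.5  -5.9 108.6] 2.7
bartip [430.4 -35.8 185.6] 5.5
ribA1 [ 444.  -199.7   19.6] 2.3
ribB0 [ 561.2 -278.2   28. ] 1.6
ribB1 [ 468.3 -273.4   25.1] 1.0
ribC0 [ 554.1 -345.3   30.6] 0.4
ribC1 [ 461.7 -343.8   29.4] 2.3
campos [ 400.4   -5.3 1475.8] [150.3 665.4 799.7]
A [ 489.  -199.4   12. ] len 195.46797430734384 yaw -3.1230059547602744
B [ 513.8 -274.8   12. ] len 197.1199039417099 yaw -0.746003325599488
C [ 508.2 -345.6   12. ] len 196.4401827780724 yaw 2.0610390642300147
[ 4.9 76.7  1. ] -3.663413601428685
[ 3.1 76.1  3.5] -2.330405589514145
holeN [522.5 224.5  74. ]
holeF [643.8 220.3  74. ]
hole2N [528.6 302.   74. ]
hole2F [648.1 297.3  74. ]
capN [511.2   2.3 108. ]
capF [627.1  -7.2 108. ]
```

Emit:
{"method": "servo_tool", "body": {"rows": [[0,0,25.5,0.428,-0.327,-0.115,1],[0,0,25.5,0.428,-0.327,-0.115,1],[0,0,25.5,0.428,-0.327,-0.115,1],[0,0,25.5,0.428,-0.327,-0.115,1],[0,0,25.5,0.428,-0.327,-0.115,1],[0,0,25.5,0.428,-0.327,-0.115,1],[0,0,25.5,0.428,-0.327,-0.115,1],[0,0,25.5,0.428,-0.327,-0.115,1],[0,0,25.5,0.428,-0.327,-0.115,1],[0,0,25.5,0.428,-0.327,-0.115,1],[0,0,25.5,0.428,-0.327,-0.115,1],[0,0,25.5,0.428,-0.327,-0.115,1],[0,0,25.5,0.428,-0.327,-0.115,1],[0,0,25.5,0.428,-0.327,-0.115,1],[0,0,25.5,0.428,-0.327,-0.115,1],[0,0,25.5,0.428,-0.327,-0.115,1],[0,0,25.5,0.428,-0.327,-0.115,1],[0,0,25.5,0.428,-0.327,-0.115,1],[0,0,25.5,0.428,-0.327,-0.115,1],[0,0,25.5,0.428,-0.327,-0.115,1]]}}

```text
time: 1.82
position: [519.7, -131.0, 329.3]
eef_rot: [-0.0, 1.0, -0.023, -0.0]
contact_force: [-0.8, 0.1, 0.5]
gripper_width: 1.003
grasp_force: 0.0
```

Run:
```python
from h import *
from station import readout, eyes
p=eyes.snapshot("wrist");p["fish"]=True;pickle.dump(p,open("w1.pkl","wb"))
print(readout.observe()["position"],-p["R"].T@p["t"],p["R"])
cv2.imwrite("pics/w1.png",cv2.convertScaleAbs(cv2.resize(p["img"][:,:,::-1],(800,600),interpolation=cv2.INTER_CUBIC),alpha=1.4))
```

```text
[ 519.79578613 -130.80352541  329.42611615] [ 603.00262961 -134.80627874  499.50079294] [[-4.47233762e-02 -9.98999405e-01 -8.99313604e-05]
 [-9.56082790e-01  4.27759754e-02  2.89958470e-01]
 [-2.89664492e-01  1.30539036e-02 -9.57039225e-01]]
```

View pics/w1.png

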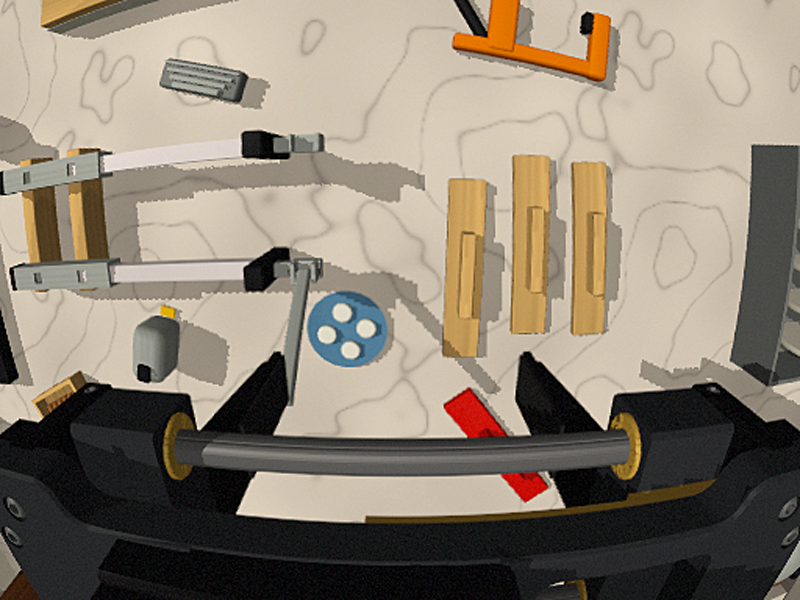

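Wrist view: near-rail cap at (258,270) with the hinge bracket and the bar running to (291,400). Far cap at (260,144). Ribbed bamboo slats at (465,270), (531,245) and (590,248). The red decoy is at (497,445). I'll take a second wrist view shifted towards the rack.

Emit:
{"method": "servo_tool", "body": {"rows": [[0,0,0,0,-0.16,0,-1],[0,0,0,0,-0.16,0,-1],[0,0,0,0,-0.16,0,-1],[0,0,0,0,-0.16,0,-1],[0,0,0,0,-0.16,0,-1],[0,0,0,0,-0.16,0,-1],[0,0,0,0,-0.16,0,-1],[0,0,0,0,-0.16,0,-1]]}}

```text
time: 2.53
position: [527.1, 28.7, 329.6]
eef_rot: [0.0, 1.0, -0.022, -0.0]
contact_force: [-0.5, 0.2, 0.0]
gripper_width: 0.496
grasp_force: 0.0
```

Run:
```python
from h import *
from station import readout, eyes
p=eyes.snapshot("wrist");p["fish"]=True;pickle.dump(p,open("w2.pkl","wb"))
s=readout.observe();print(s["position"],s["eef_rot"],-p["R"].T@p["t"])
f=lambda im,k:cv2.convertScaleAbs(cv2.resize(im[:,:,::-1],None,fx=k,fy=k,interpolation=cv2.INTER_CUBIC),alpha=1.4)
w1=pickle.load(open("w1.pkl","rb"))
a=f(w1["img"][70:270,0:400],2)
cv2.imwrite("pics/w1c.png",a)
cv2.imwrite("pics/w2c.png",f(p["img"][60:260,60:460],2))
```

```text
[527.17080556  28.58347084 329.60451548] [ 1.48136157e-04  9.99743115e-01 -2.26644833e-02 -5.47386199e-05] [610.40041844  24.97969979 499.8142171 ]
```

View pics/w1c.png

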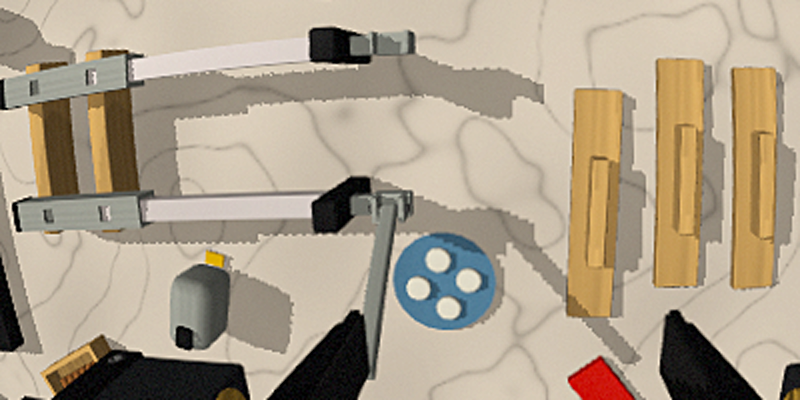

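View pics/w2c.png

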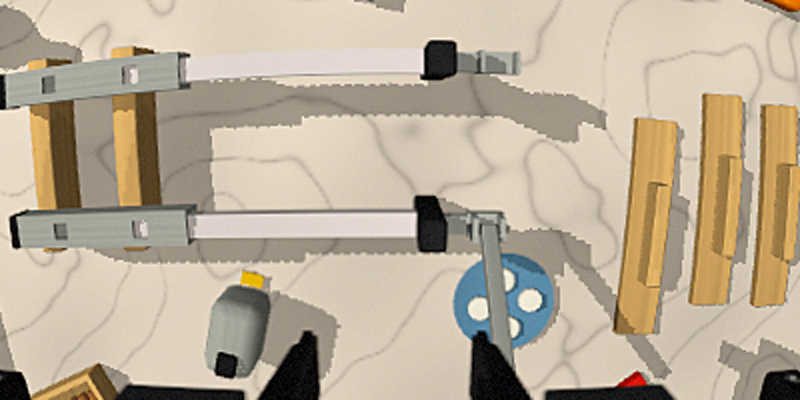

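Run:
```python
from h import *
np.set_printoptions(precision=1,suppress=True)
d=pickle.load(open("a.pkl","rb"));T,S=d["top"],d["side"]
W1,W2=[pickle.load(open(f"w{i}.pkl","rb")) for i in(1,2)]
a=lambda x,y:((x+.5)/2-.5,(y+.5)/2-.5+70)
b=lambda x,y:((x+.5)/2-.5+60,(y+.5)/2-.5+60)
t=lambda x,y:((x+.5)/3.6-.5+135,(y+.5)/3.6-.5+140)
s=lambda x,y:((x+.5)/3.3-.5+115,(y+.5)/3.3-.5+130)
P={}
for n,u,v,w,x,h in[("holeN",(105,213),(140,229),(151,176),(273,400),74),("holeF",(92,76),(130,76),(161,49),(142,340),74),("hole2N",(48,216),(60,231),(69,167),(207,478),74),("hole2F",(29,86),(48,84),(80,42),(73,409),74),
 ("capN",(328,213),(432,231),(386,192),(433,181),108),("capF",(325,46),(441,58),(400,68),(313,131),108)]:
    X4,e=tri((W1,a(*u)),(W2,b(*v)),(T,t(*w)),(S,s(*x)));X2,e2=tri((W1,a(*u)),(W2,b(*v)))
    print(n,X4,round(e,1),"w12",X2,round(e2,1),"plane w1",plane(W1,a(*u),h),"w2",plane(W2,b(*v),h));P[n]=plane(W2,b(*v),h)
# slat corners, board top z=12 from w1: and rib corners (top face) 
for n,c in dict(A=[(574,89),(621,91),(611,317),(567,315)],B=[(656,58),(703,60),(698,288),(654,286)],C=[(732,67),(776,68),(774,289),(732,287)]).items():
    q=np.array([plane(W1,a(*k),12) for k in c]);v=(q[0]+q[1]-q[2]-q[3])
    print(n,q.mean(0),"len",np.linalg.norm(v)/2,"wid",np.linalg.norm(q[1]-q[0]),np.linalg.norm(q[3]-q[2]),"yaw",np.degrees(np.arctan2(v[1],v[0])))
for n,u,v in[("A0",(574,89),(637,118)),("A3",(567,315),(615,331)),("B0",(656,58),(704,94)),("B3",(654,286),(690,302)),("ribA",(613,160),(668,184)),("ribA3",(587,265),(640,285)),("ribB",(695,125),(740,157)),("ribB3",(679,234),(716,254))]:
    print(n,*tri((W1,a(*u)),(W2,b(*v))))
```

```text
holeN [525.1 226.9  72.8] 3.3 w12 [525.8 227.6  73. ] 0.1 plane w1 [526.2 226.7  74. ] w2 [525.9 227.1  74. ]
holeF [645.3 222.5  71.4] 1.9 w12 [645.5 223.6  70.6] 0.7 plane w1 [645.9 220.7  74. ] w2 [644.6 222.   74. ]
hole2N [529.2 303.   73.6] 1.1 w12 [529.2 303.   73.9] 0.2 plane w1 [529.  302.9  74. ] w2 [529.4 302.9  74. ]
hole2F [649.3 298.3  75.6] 3.5 w12 [648.8 286.5  91.1] 0.8 plane w1 [651.6 304.1  74. ] w2 [649.6 297.4  74. ]
capN [515.7   1.6 101.3] 4.0 w12 [517.2   2.7  97.3] 0.4 plane w1 [519.   -0.9 108. ] w2 [520.1   3.3 108. ]
capF [633.   -7.6 104.8] 5.3 w12 [635.3  -7.2 100.2] 0.7 plane w1 [634.   -9.7 108. ] w2 [635.5  -6.6 108. ]
A [ 491.9 -197.3   12. ] len 197.78393437324402 wid 38.83649420216102 39.93348393365671 yaw -2.862239234179256
B [ 516.4 -272.    12. ] len 199.63636225337436 wid 40.87740130943874 41.72769446338459 yaw -0.1674241936913662
C [ 510.9 -343.7   12. ] len 199.69388541721315 wid 41.768729432930954 43.83541546444617 yaw 2.241111100593215
A0 [ 591.9 -182.9   11.9] 0.05081652224126111
A3 [ 394.8 -172.8    9.1] 0.7694205889368226
B0 [ 616.4 -252.9    7.3] 0.5479569064732668
B3 [ 417.5 -252.4    5.8] 1.0436223035644423
ribA [ 533.6 -213.2   15.8] 1.0271444185962166
ribA3 [ 443.5 -189.9   19. ] 0.10746166724439839
ribB [ 562.1 -278.9   32.1] 0.20063836672137145
ribB3 [ 466.9 -272.    12.9] 0.8679839659388139
```

Emit:
{"method": "servo_tool", "body": {"rows": [[0,0,0,-0.005,-0.01,0.05,-1],[0,0,0,-0.005,-0.01,0.05,-1],[0,0,0,-0.005,-0.01,0.05,-1],[0,0,0,-0.005,-0.01,0.05,-1],[0,0,0,-0.005,-0.01,0.05,-1],[0,0,0,-0.005,-0.01,0.05,-1],[0,0,0,-0.005,-0.01,0.05,-1],[0,0,0,-0.005,-0.01,0.08,-1],[0,0,0,-0.005,-0.01,0.12,-1],[0,0,0,-0.005,-0.01,0.15,-1],[0,0,0,-0.005,-0.01,0.18,-1],[0,0,0,-0.005,-0.01,0.21,-1],[0,0,0,-0.005,-0.01,0.23,-1],[0,0,0,-0.005,-0.01,0.245,-1],[0,0,0,-0.005,-0.01,0.25,-1],[0,0,0,-0.005,-0.01,0.25,-1],[0,0,0,-0.005,-0.01,0.25,-1]]}}

```text
time: 4.0
position: [523.5, 40.1, 80.9]
eef_rot: [-0.0, 1.0, -0.022, 0.001]
contact_force: [0.6, 0.4, 0.4]
gripper_width: 0.006
grasp_force: 0.0
```

```bash
cat >> h.py <<'E'
O=np.array([583.9,184.4]);YAW=np.radians(-2.5)
Rk=np.array([[np.cos(YAW),-np.sin(YAW)],[np.sin(YAW),np.cos(YAW)]])
rack=lambda X:Rk.T@(np.asarray(X)[:2]-O)
world=lambda r:O+Rk@np.asarray(r)
def tool(s,target):  # shift in the tool's axes (mm) from state s to a world point
    from scipy.spatial.transform import Rotation as Ro
    w,x,y,z=s["eef_rot"];return Ro.from_quat([x,y,z,w]).inv().apply(np.asarray(target)-s["position"])
E
python3 - <<'E'
from h import *
from station import readout
s=readout.observe();print(s["position"],rack(s["position"]),s["contact_force"],s["gripper_width"])
E
```

```text
[523.52745535  40.12536051  80.88192585] [ -54.02191198 -146.77073541] [0.62031461 0.43363641 0.4165335 ] 0.006420043747017139
```

Emit:
{"method": "servo_tool", "body": {"rows": [[0,0,0,0,0.005,0,-1],[0,0,0,0,0.01,0,-1],[0,0,0,0,0.014,0,-1],[0,0,0,0,0.017,0,-1],[0,0,0,0,0.02,0,-1],[0,0,0,0,0.023,0,-1],[0,0,0,0,0.026,0,-1],[0,0,0,0,0.029,0,-1],[0,0,0,0,0.032,0,-1],[0,0,0,0,0.035,0,-1],[0,0,0,0,0.038,0,-1],[0,0,0,0,0.041,0,-1],[0,0,0,0,0.044,0,-1],[0,0,0,0,0.047,0,-1],[0,0,0,0,0.05,0,-1],[0,0,0,0,0.053,0,-1],[0,0,0,0,0.056,0,-1],[0,0,0,0,0.058,0,-1],[0,0,0,0,0.06,0,-1],[0,0,0,0,0.06,0,-1]]}}

```text
time: 5.67
position: [520.4, -19.2, 80.4]
eef_rot: [-0.001, 1.0, -0.022, 0.001]
contact_force: [-0.1, 4.3, 3.3]
gripper_width: 0.006
grasp_force: 2.4
```

Emit:
{"method": "servo_tool", "body": {"rows": [[0,0,0,0,0.001,0,-1],[0,0,0,0,0.002,0,-1],[0,0,0,0,0.003,0,-1],[0,0,0,0,0.004,0,-1],[0,0,0,0,0.005,0,-1],[0,0,0,0,0.006,0,-1],[0,0,0,0,0.007,0,-1],[0,0,0,0,0.008,0,-1]]}}

```text
time: 6.33
position: [520.1, -27.1, 80.4]
eef_rot: [-0.001, 1.0, -0.022, 0.001]
contact_force: [-0.3, 5.6, 3.2]
gripper_width: 0.003
grasp_force: 2.8
```

Emit:
{"method": "servo_tool", "body": {"rows": [[0,0,0,0,0.001,0,-1],[0,0,0,0,0.002,0,-1],[0,0,0,0,0.003,0,-1],[0,0,0,0,0.004,0,-1],[0,0,0,0,0.004,0,-1]]}}

```text
time: 6.75
position: [519.9, -31.7, 80.3]
eef_rot: [-0.0, 1.0, -0.022, 0.001]
contact_force: [1.0, 2.2, 3.0]
gripper_width: 0.002
grasp_force: 1.2
```

Emit:
{"method": "servo_tool", "body": {"rows": [[0,0,0,0,0.001,0,-1],[0,0,0,0,0.002,0,-1],[0,0,0,0,0.003,0,-1],[0,0,0,0,0.003,0,-1]]}}

```text
time: 7.08
position: [519.6, -35.0, 79.9]
eef_rot: [0.0, 1.0, -0.022, 0.0]
contact_force: [2.1, 3.7, 2.8]
gripper_width: 0.005
grasp_force: 1.5
```

Emit:
{"method": "servo_tool", "body": {"rows": [[0,0,0,0,0.001,0,-1],[0,0,0,0,0.002,0,-1],[0,0,0,0,0.003,0,-1],[0,0,0,0,0.003,0,-1]]}}

```text
time: 7.42
position: [519.5, -35.6, 79.9]
eef_rot: [-0.003, 1.0, -0.022, 0.0]
contact_force: [1.7, 11.0, 4.4]
gripper_width: 0.005
grasp_force: 6.0
```

Emit:
{"method": "servo_tool", "body": {"rows": [[0,0,0,0,-0.015,0,-1],[0,0,0,0,-0.03,-0.02,-1],[0,0,0,0,-0.05,-0.06,-1],[0,0,0,0,-0.07,-0.06,-1],[0,0,0,0.04,-0.07,-0.06,-1],[0,0,0,0.08,-0.07,-0.06,-1],[0,0,0,0.115,-0.07,-0.06,-1],[0,0,0,0.115,-0.07,-0.06,-1],[0,0,0,0.115,-0.07,-0.06,-1],[0,0,0,0.115,-0.07,-0.03,-1],[0,0,0,0.115,-0.07,-0.01,-1],[0,0,0,0.115,-0.07,0,-1],[0,0,0,0.115,-0.07,0,-1],[0,0,0,0.115,-0.07,0,-1]]}}

```text
time: 8.58
position: [636.0, 27.0, 79.4]
eef_rot: [0.0, 1.0, -0.022, -0.001]
contact_force: [-0.1, 0.4, 0.2]
gripper_width: 0.005
grasp_force: 0.0
```

Emit:
{"method": "servo_tool", "body": {"rows": [[0,0,0,0,0.005,0,-1],[0,0,0,0,0.01,0,-1],[0,0,0,0,0.014,0,-1],[0,0,0,0,0.017,0,-1],[0,0,0,0,0.02,0,-1],[0,0,0,0,0.023,0,-1],[0,0,0,0,0.026,0,-1],[0,0,0,0,0.029,0,-1],[0,0,0,0,0.032,0,-1],[0,0,0,0,0.035,0,-1],[0,0,0,0,0.038,0,-1],[0,0,0,0,0.041,0,-1],[0,0,0,0,0.044,0,-1],[0,0,0,0,0.047,0,-1],[0,0,0,0,0.05,0,-1],[0,0,0,0,0.053,0,-1],[0,0,0,0,0.056,0,-1],[0,0,0,0,0.059,0,-1],[0,0,0,0,0.061,0,-1],[0,0,0,0,0.061,0,-1]]}}

```text
time: 10.25
position: [635.4, -33.3, 81.3]
eef_rot: [-0.001, 1.0, -0.022, 0.001]
contact_force: [-0.3, 4.5, 3.9]
gripper_width: 0.003
grasp_force: 2.4
```

Emit:
{"method": "servo_tool", "body": {"rows": [[0,0,0,0,0.001,0,-1],[0,0,0,0,0.002,0,-1],[0,0,0,0,0.003,0,-1],[0,0,0,0,0.004,0,-1],[0,0,0,0,0.005,0,-1],[0,0,0,0,0.006,0,-1],[0,0,0,0,0.007,0,-1],[0,0,0,0,0.007,0,-1]]}}

```text
time: 10.92
position: [634.7, -40.4, 80.1]
eef_rot: [-0.001, 1.0, -0.022, 0.001]
contact_force: [1.4, 5.2, 4.1]
gripper_width: 0.006
grasp_force: 2.8
```

Emit:
{"method": "servo_tool", "body": {"rows": [[0,0,0,0,0.001,0,-1],[0,0,0,0,0.002,0,-1],[0,0,0,0,0.003,0,-1],[0,0,0,0,0.003,0,-1]]}}

```text
time: 11.25
position: [634.7, -40.8, 80.2]
eef_rot: [-0.003, 1.0, -0.022, 0.001]
contact_force: [2.4, 13.0, 4.9]
gripper_width: -0.0
grasp_force: 6.7
```

Emit:
{"method": "servo_tool", "body": {"rows": [[0,0,0,0,-0.015,0,-1],[0,0,0,0,-0.015,-0.03,-1],[0,0,0,0,-0.015,-0.07,-1],[0,0,0,-0.04,-0.015,-0.11,-1],[0,0,0,-0.09,0,-0.15,-1],[0,0,0,-0.09,0,-0.19,-1],[0,0,0,-0.09,0,-0.23,-1],[0,0,0,-0.09,0,-0.25,-1],[0,0,0,-0.09,0,-0.25,-1],[0,0,0,-0.09,0,-0.25,-1],[0,0,0,-0.09,0,-0.25,-1]]}}

```text
time: 12.17
position: [543.7, -40.2, 328.6]
eef_rot: [0.0, 1.0, -0.022, -0.001]
contact_force: [-0.3, 0.0, -0.1]
gripper_width: 0.005
grasp_force: 0.0
```

Run:
```python
from h import *
from station import readout, eyes
p=eyes.snapshot("wrist");p["fish"]=True;pickle.dump(p,open("w3.pkl","wb"))
s=readout.observe();print(s["position"],s["eef_rot"],-p["R"].T@p["t"])
cv2.imwrite("pics/w3c.png",cv2.convertScaleAbs(cv2.resize(p["img"][50:250,20:420][:,:,::-1],None,fx=2,fy=2,interpolation=cv2.INTER_CUBIC),alpha=1.4))
```

```text
[543.35130868 -39.95460257 327.0959782 ] [ 1.37389199e-04  9.99761415e-01 -2.17533471e-02 -1.97136424e-03] [627.21355296 -43.71895316 498.74435618]
```

View pics/w3c.png

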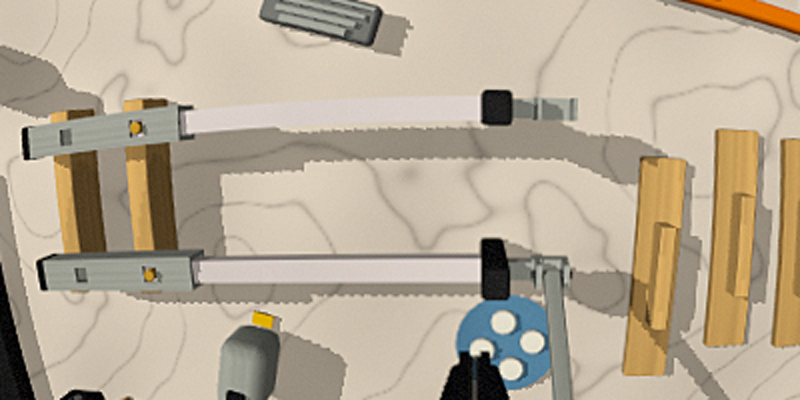

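Both brass buttons stand up through the holes, at (137,127) far and (151,274) near, so both rails are locked. I'll refine the slat poses from this view and pick the middle slat B first.

Run:
```python
from h import *
from station import readout
np.set_printoptions(precision=1,suppress=True)
W1,W3=[pickle.load(open(f"w{i}.pkl","rb")) for i in(1,3)]
a=lambda x,y:((x+.5)/2-.5,(y+.5)/2-.5+70)
b=lambda x,y:((x+.5)/2-.5+20,(y+.5)/2-.5+50)
for n,c in dict(A=[(641,156),(686,159),(668,376),(624,373)],B=[(718,129),(760,131),(744,346),(706,345)]).items():
    q=np.array([plane(W3,b(*k),12) for k in c]);v=(q[0]+q[1]-q[2]-q[3])
    print(n,q.mean(0),np.linalg.norm(v)/2,np.linalg.norm(q[1]-q[0]),"yaw",np.degrees(np.arctan2(v[1],v[0])))
for n,u,v in[("A0",(574,89),(641,156)),("A3",(567,315),(624,373)),("B0",(656,58),(718,129)),("B3",(654,286),(706,345)),("ribA1",(613,160),(676,227)),("ribA3",(587,265),(649,327)),("ribB1",(697,125),(755,196)),("ribB2",(697,235),(746,297))]:
    print(n,*tri((W1,a(*u)),(W3,b(*v))))
s=readout.observe();print(s["eef_rot"],tool(s,[516.4,-272,100]),tool(s,[510.9,-343.7,100]))
print(tool(s,[*world((-5,-45)),250]))
```

```text
A [ 492.  -197.9   12. ] 198.1976369434414 40.57438883773808 yaw -2.4805989212110595
B [ 516.6 -272.3   12. ] 199.10956398181642 41.489294812064266 yaw -0.47074641739421735
A0 [ 591.8 -183.4    6.9] 0.0841798203971605
A3 [ 393.9 -172.9    8.2] 0.3822666317479426
B0 [ 616.5 -251.    15.2] 0.17411721299936722
B3 [ 419.2 -250.7   13. ] 0.1353386075595137
ribA1 [ 532.2 -213.    16.7] 0.4612606380494138
ribA3 [ 445.7 -189.    26.1] 0.16364439325976862
ribB1 [ 561.6 -280.2   32.8] 0.7481829718694331
ribB2 [ 463.1 -290.1    8.6] 0.1379360924333617
[ 0.  1. -0. -0.] [-15.9 232.9 227.2] [-18.3 304.8 227.3]
[  26.  -180.9   76.9]
```

Emit:
{"method": "servo_tool", "body": {"force": 15, "rows": [[0,0,-2.2,-0.016,0.04,0.02,-0.15],[0,0,-2.2,-0.016,0.08,0.03,-0.15],[0,0,-2.2,-0.016,0.12,0.04,-0.15],[0,0,-2.2,-0.016,0.16,0.05,-0.15],[0,0,-2.2,-0.016,0.2,0.07,-0.15],[0,0,-2.2,-0.016,0.233,0.1,-0.15],[0,0,-2.2,-0.016,0.233,0.14,-0.15],[0,0,-2.2,-0.016,0.233,0.18,-0.15],[0,0,-2.2,-0.016,0.233,0.22,-0.15],[0,0,-2.2,-0.016,0.233,0.25,-0.15],[0,0,-2.2,-0.016,0.233,0.27,-0.15],[0,0,-2.2,-0.016,0.233,0.285,-0.15],[0,0,-2.2,-0.016,0.233,0.295,-0.15],[0,0,-2.2,-0.016,0.233,0.302,-0.15],[0,0,-2.2,-0.016,0.233,0.307,-0.15],[0,0,-2.2,-0.016,0.233,0.31,-0.15],[0,0,-2.2,-0.016,0.233,0.31,-0.15],[0,0,-2.2,-0.016,0.233,0.31,-0.15]]}}

```text
time: 13.72
position: [518.6, -272.3, 20.5]
eef_rot: [0.0, 1.0, -0.002, 0.001]
contact_force: [-0.5, 0.8, 1.0]
gripper_width: 0.425
grasp_force: 0.0
```

Emit:
{"method": "servo_tool", "body": {"force": 15, "rows": [[0,0,0,-0.002,0,0.002,-0.15],[0,0,0,-0.002,0,0.004,-0.15],[0,0,0,-0.002,0,0.004,-0.15],[0,0,0,-0.002,0,0.004,-1],[0,0,0,-0.002,0,0.004,-1],[0,0,0,-0.002,0,0.004,-1],[0,0,0,-0.002,0,0.004,-1],[0,0,0,-0.002,0,0.004,-1],[0,0,0,-0.002,0,0.004,-1],[0,0,0,-0.002,0,0.004,-1],[0,0,0,-0.002,0,0.004,-1]]}}

```text
time: 14.63
position: [516.1, -272.0, 15.7]
eef_rot: [0.0, 1.0, -0.002, 0.0]
contact_force: [-0.4, -0.4, -0.2]
gripper_width: 0.148
grasp_force: 15.0
```

Emit:
{"method": "servo_tool", "body": {"force": 30, "rows": [[0,0,0,0,0,0,-1],[0,0,0,0,0,0,-1],[0,0,0,0,0,-0.005,-1],[0,0,0,0,0,-0.02,-1],[0,0,0,0,0,-0.05,-1],[0,0,0,0,0,-0.08,-1],[0,0,0,0,0,-0.11,-1],[0,0,0,0,0,-0.14,-1],[0,0,0,0,0,-0.17,-1],[0,0,0,0,0,-0.2,-1],[0,0,0,0,0,-0.225,-1],[0,0,0,0,0,-0.235,-1],[0,0,0,0,0,-0.235,-1]]}}

```text
time: 15.72
position: [517.3, -272.7, 254.3]
eef_rot: [0.002, 1.0, -0.002, 0.003]
contact_force: [0.1, -0.5, -1.2]
gripper_width: 0.152
grasp_force: 30.0
```

Emit:
{"method": "servo_tool", "body": {"rows": [[0,0,1,0.005,-0.03,0,-1],[0,0,2.2,0.01,-0.06,0,-1],[0,0,2.2,0.015,-0.09,0,-1],[0,0,2.2,0.02,-0.12,0,-1],[0,0,2.2,0.025,-0.15,0,-1],[0,0,2.2,0.03,-0.18,0,-1],[0,0,2.2,0.035,-0.21,0,-1],[0,0,2.2,0.04,-0.24,0,-1],[0,0,2.2,0.045,-0.27,0,-1],[0,0,2.2,0.05,-0.3,0,-1],[0,0,2.2,0.055,-0.33,0,-1],[0,0,2.2,0.06,-0.36,0,-1],[0,0,2.2,0.064,-0.385,0,-1],[0,0,2.2,0.064,-0.405,0,-1],[0,0,2.2,0.064,-0.412,0,-1],[0,0,2.2,0.064,-0.412,0,-1],[0,0,2.2,0.064,-0.412,0,-1]]}}

```text
time: 17.13
position: [581.4, 139.2, 248.9]
eef_rot: [0.001, 1.0, -0.021, -0.001]
contact_force: [0.2, -0.0, -0.5]
gripper_width: 0.143
grasp_force: 30.0
```

```bash
cat > look.py <<'E'
import sys
from h import *
from station import readout, eyes
# look.py cam name r0 r1 c0 c1 k
cam,name=sys.argv[1:3];r0,r1,c0,c1,k=map(int,sys.argv[3:8])
p=eyes.snapshot(cam);p["fish"]=cam=="wrist";pickle.dump(p,open(name+".pkl","wb"))
cv2.imwrite(f"pics/{name}.png",cv2.convertScaleAbs(cv2.resize(p["img"][r0:r1,c0:c1,::-1],None,fx=k,fy=k,interpolation=cv2.INTER_CUBIC),alpha=1.4))
s=readout.observe();print(s["position"],s["eef_rot"],rack(s["position"]),s["gripper_width"],s["grasp_force"],s["contact_force"])
E
python3 - <<'E'
from h import *
from station import readout
s=readout.observe();print(s["position"],s["eef_rot"],rack(s["position"]),s["gripper_width"],s["contact_force"],tool(s,[*world((0,-45)),84]))
E
```

```text
[581.37579719 139.22634382 248.92480185] [ 5.39660067e-04  9.99768455e-01 -2.14727340e-02 -1.29090755e-03] [ -0.55135312 -45.24076505] 0.1429288708270543 [ 0.24429572 -0.03407125 -0.53868821] [  0.97340008  -0.42749533 164.92247258]
```

Emit:
{"method": "servo_tool", "body": {"rows": [[0,0,0,0.001,0,0.03,-1],[0,0,0,0.001,0,0.06,-1],[0,0,0,0.001,0,0.09,-1],[0,0,0,0.001,0,0.115,-1],[0,0,0,0.001,0,0.135,-1],[0,0,0,0.001,0,0.148,-1],[0,0,0,0.001,0,0.155,-1],[0,0,0,0.001,0,0.158,-1],[0,0,0,0.001,0,0.16,-1],[0,0,0,0.001,0,0.161,-1],[0,0,0,0.001,0,0.161,-1],[0,0,0,0.001,0,0.161,-1]]}}

```text
time: 18.13
position: [583.9, 139.9, 91.0]
eef_rot: [-0.0, 1.0, -0.022, 0.001]
contact_force: [0.5, -0.4, -1.0]
gripper_width: 0.145
grasp_force: 30.0
```

Emit:
{"method": "servo_tool", "body": {"rows": [[0,0,0,0,0,0.001,-1],[0,0,0,0,0,0.002,-1],[0,0,0,0,0,0.003,-1],[0,0,0,0,0,0.003,-1],[0,0,0,0,0,0.003,-1]]}}

```text
time: 18.55
position: [582.9, 139.7, 86.5]
eef_rot: [0.0, 1.0, -0.022, -0.0]
contact_force: [1.2, 0.1, -1.6]
gripper_width: 0.146
grasp_force: 30.0
```

Emit:
{"method": "servo_tool", "body": {"rows": [[0,0,0,-0.001,0,0.0005,-1],[0,0,0,-0.001,0,0.001,-1],[0,0,0,-0.001,0,0.0015,-1],[0,0,0,-0.001,0,0.002,-1],[0,0,0,-0.001,0,0.002,-1]]}}

```text
time: 18.97
position: [582.1, 139.8, 84.7]
eef_rot: [-0.0, 1.0, -0.022, 0.0]
contact_force: [-0.9, -0.0, 0.0]
gripper_width: 0.147
grasp_force: 30.0
```

Emit:
{"method": "servo_tool", "body": {"rows": [[0,0,0,0,0,0.0005,-1],[0,0,0,0,0,0.001,-1],[0,0,0,0,0,0.001,-1]]}}

```text
time: 19.22
position: [582.2, 139.8, 84.7]
eef_rot: [-0.0, 1.0, -0.022, 0.0]
contact_force: [-2.3, -0.4, 4.8]
gripper_width: 0.142
grasp_force: 30.0
```

Emit:
{"method": "servo_tool", "body": {"rows": [[0,0,0,0,0,0,-0.3],[0,0,0,0,0,0,-0.3],[0,0,0,0,0,0,-0.3],[0,0,0,0,0,0,-0.3],[0,0,0,0,0,0,-0.3],[0,0,0,0,0,-0.01,-0.3],[0,0,0,0,0,-0.03,-0.3],[0,0,0,0,0,-0.07,-0.3],[0,0,0,0,0,-0.11,-0.3],[0,0,0,0,0.02,-0.15,-0.15],[0,0,0,-0.026,0.06,-0.19,-0.15],[0,0,0,-0.026,0.09,-0.23,-0.15],[0,0,0,-0.026,0.36,-0.245,-0.15],[0,0,0,-0.026,0.36,-0.245,-0.15],[0,0,0,-0.026,0.36,-0.245,-0.15],[0,0,0,-0.026,0.36,-0.245,-0.15],[0,0,0,-0.026,0.36,-0.245,-0.15],[0,0,0,-0.026,0.36,-0.245,-0.15],[0,0,0,-0.026,0.36,-0.245,-0.15],[0,0,0,-0.026,0.36,-0.245,-0.15]]}}

```text
time: 20.88
position: [539.7, -225.1, 330.4]
eef_rot: [0.002, 1.0, -0.025, 0.001]
contact_force: [0.3, -0.2, -0.1]
gripper_width: 0.428
grasp_force: 0.0
```

```bash
cat >> h.py <<'E'
def warp(p,z,x0,x1,y0,y1,mm=.5):
    """rectified view of plane z: row=(x1-x)/mm, col=(y1-y)/mm"""
    X,Y=np.meshgrid(np.arange(x1,x0,-mm),np.arange(y1,y0,-mm),indexing="ij")
    C=np.stack([X,Y,np.full_like(X,z)],-1)@np.array(p["R"]).T+p["t"]
    r=np.hypot(C[...,0],C[...,1]);k=np.arctan2(r,C[...,2])/np.maximum(r,1e-9) if p.get("fish") else 1/C[...,2]
    return cv2.remap(p["img"],(p["cx"]+p["fx"]*k*C[...,0]).astype(np.float32),(p["cy"]+p["fy"]*k*C[...,1]).astype(np.float32),cv2.INTER_LINEAR)
def slats(p,z=12,box=(370,650,-420,-120),mm=.5):
    im=warp(p,z,*box,mm);h=cv2.cvtColor(im,cv2.COLOR_RGB2HSV)
    m=((h[...,0]>8)&(h[...,0]<26)&(h[...,1]>85)&(h[...,2]>90)).astype(np.uint8)
    m=cv2.morphologyEx(m,cv2.MORPH_OPEN,np.ones((9,9)))
    out=[]
    for c in cv2.findContours(m,cv2.RETR_EXTERNAL,cv2.CHAIN_APPROX_NONE)[0]:
        (u,v),(w,l),_=r=cv2.minAreaRect(c)
        if min(w,l)*mm<25 or max(w,l)*mm<120:continue
        b=cv2.boxPoints(r);e=b[1]-b[0] if np.linalg.norm(b[1]-b[0])>np.linalg.norm(b[2]-b[1]) else b[2]-b[1]
        d=np.array([-e[1],-e[0]]);d=d if d[0]>0 else -d
        out.append((box[1]-v*mm,box[3]-u*mm,np.degrees(np.arctan2(d[1],d[0])),max(w,l)*mm,min(w,l)*mm))
    return sorted(out,key=lambda r:-r[1])
E
cat > sl.py <<'E'
from h import *
from station import readout, eyes
np.set_printoptions(precision=1,suppress=True)
p=eyes.snapshot("wrist");p["fish"]=True;pickle.dump(p,open("ws.pkl","wb"))
s=readout.observe();print(s["position"],s["eef_rot"])
for r in slats(p):print(np.array(r),"tool shift to z100",tool(s,[r[0],r[1],100]))
E
python3 sl.py; python3 -c "
from h import *
for r in slats(pickle.load(open('w1.pkl','rb'))):print(np.round(r,1))"
```

```text
[ 540.  -222.1  329.8] [ 0.  1. -0.  0.]
[ 492.3 -196.7   -3.4  199.7   40.3] tool shift to z100 [-49.2 -23.3 229.8]
[ 511.6 -341.9    1.8  199.4   41.2] tool shift to z100 [-22.9 120.8 229.9]
[ 491.9 -197.2   -3.4  199.3   40.9]
[ 517.  -271.1   -0.6  198.8   42. ]
[ 511.2 -341.7    1.9  199.2   43. ]
```

Emit:
{"method": "servo_tool", "body": {"force": 15, "rows": [[0,0,-4.4,-0.023,0.04,0.03,-0.15],[0,0,-4.4,-0.023,0.08,0.07,-0.15],[0,0,-4.4,-0.023,0.12,0.11,-0.15],[0,0,-4.4,-0.023,0.121,0.15,-0.15],[0,0,-4.4,-0.023,0.121,0.19,-0.15],[0,0,-4.4,-0.023,0.121,0.22,-0.15],[0,0,-4.4,-0.023,0.121,0.25,-0.15],[0,0,-4.4,-0.023,0.121,0.27,-0.15],[0,0,-4.4,-0.023,0.121,0.285,-0.15],[0,0,-4.4,-0.023,0.121,0.295,-0.15],[0,0,-4.4,-0.023,0.121,0.302,-0.15],[0,0,-4.4,-0.023,0.121,0.306,-0.15],[0,0,-4.4,-0.023,0.121,0.309,-0.15],[0,0,-4.4,-0.023,0.121,0.309,-0.15],[0,0,-4.4,-0.023,0.121,0.309,-0.15]]}}

```text
time: 22.18
position: [513.1, -339.1, 21.0]
eef_rot: [0.001, 1.0, 0.017, 0.001]
contact_force: [-0.2, -0.9, 0.1]
gripper_width: 0.422
grasp_force: 0.0
```

Emit:
{"method": "servo_tool", "body": {"force": 15, "rows": [[0,0,0,-0.001,0.003,0.002,-0.15],[0,0,0,-0.001,0.003,0.004,-0.15],[0,0,0,-0.001,0.003,0.005,-0.15],[0,0,0,-0.001,0.003,0.005,-1],[0,0,0,-0.001,0.003,0.005,-1],[0,0,0,-0.001,0.003,0.005,-1],[0,0,0,-0.001,0.003,0.005,-1],[0,0,0,-0.001,0.003,0.005,-1],[0,0,0,-0.001,0.003,0.005,-1],[0,0,0,-0.001,0.003,0.005,-1],[0,0,0,-0.001,0.003,0.005,-1]]}}

```text
time: 23.1
position: [511.5, -341.8, 14.7]
eef_rot: [0.0, 1.0, 0.017, 0.0]
contact_force: [-0.2, -0.7, -0.5]
gripper_width: 0.147
grasp_force: 15.0
```

Emit:
{"method": "servo_tool", "body": {"force": 30, "rows": [[0,0,0,0,0,0,-1],[0,0,0,0,0,0,-1],[0,0,0,0,0,-0.005,-1],[0,0,0,0,0,-0.02,-1],[0,0,0,0,0,-0.05,-1],[0,0,0,0,0,-0.08,-1],[0,0,0,0,0,-0.11,-1],[0,0,0,0,0,-0.14,-1],[0,0,0,0,0,-0.17,-1],[0,0,0,0,0,-0.2,-1],[0,0,0,0,0,-0.225,-1],[0,0,0,0,0,-0.235,-1],[0,0,0,0,0,-0.235,-1],[0,0,0,0,0,-0.235,-1]]}}

```text
time: 24.27
position: [511.2, -341.5, 249.0]
eef_rot: [-0.0, 1.0, 0.017, -0.0]
contact_force: [0.6, 0.4, -1.3]
gripper_width: 0.144
grasp_force: 30.0
```

Run:
```python
from h import *
from station import readout
s=readout.observe();print(s["position"],s["eef_rot"],s["gripper_width"],s["contact_force"],tool(s,[*world((0,-115)),84]))
```

```text
[ 511.19921957 -341.51741992  249.04488253] [-1.55208723e-04  9.99859149e-01  1.67818492e-02 -1.68535472e-04] 0.14391850696455702 [ 0.55493742  0.35575294 -1.27798871] [  81.49484759 -408.47175973  165.14694823]
```

Emit:
{"method": "servo_tool", "body": {"rows": [[0,0,1,0.01,-0.03,0,-1],[0,0,3,0.015,-0.06,0,-1],[0,0,4.4,0.02,-0.09,0,-1],[0,0,4.4,0.025,-0.12,0,-1],[0,0,4.4,0.03,-0.15,0,-1],[0,0,4.4,0.04,-0.18,0,-1],[0,0,4.4,0.045,-0.21,0,-1],[0,0,4.4,0.05,-0.24,0,-1],[0,0,4.4,0.055,-0.27,0,-1],[0,0,4.4,0.06,-0.3,0,-1],[0,0,4.4,0.07,-0.33,0,-1],[0,0,4.4,0.075,-0.36,0,-1],[0,0,4.4,0.08,-0.385,0,-1],[0,0,4.4,0.0815,-0.402,0,-1],[0,0,4.4,0.0815,-0.4085,0.02,-1],[0,0,4.4,0.0815,-0.4085,0.05,-1],[0,0,4.4,0.0815,-0.4085,0.08,-1],[0,0,4.4,0.0815,-0.4085,0.1,-1],[0,0,4.4,0.0815,-0.4085,0.11,-1],[0,0,4.4,0.0815,-0.4085,0.11,-1]]}}

```text
time: 25.93
position: [575.5, 69.2, 133.8]
eef_rot: [0.0, 1.0, -0.022, -0.005]
contact_force: [0.7, -0.2, -0.9]
gripper_width: 0.143
grasp_force: 30.0
```

Emit:
{"method": "servo_tool", "body": {"rows": [[0,0,0,0,0,0.02,-1],[0,0,0,0,0,0.035,-1],[0,0,0,0,0,0.043,-1],[0,0,0,0,0,0.048,-1],[0,0,0,0,0,0.05,-1],[0,0,0,0,0,0.05,-1],[0,0,0,0,0,0.05,-1],[0,0,0,0,0,0.05,-1]]}}

```text
time: 26.6
position: [580.0, 69.3, 90.9]
eef_rot: [-0.0, 1.0, -0.022, 0.001]
contact_force: [0.2, 0.1, -0.3]
gripper_width: 0.142
grasp_force: 30.0
```

Run:
```python
from h import *
from station import readout
s=readout.observe();print(s["position"],s["eef_rot"],rack(s["position"]),s["gripper_width"],s["contact_force"],tool(s,[*world((0,-115)),84]))
```

```text
[579.9517673   69.29917272  90.86482183] [-4.44353735e-05  9.99765190e-01 -2.16475191e-02  9.73212178e-04] [   1.07615272 -115.16349628] 0.14211116291331305 [ 0.23660879  0.05963962 -0.31163145] [-1.08944142 -0.16295751  6.86273828]
```

Emit:
{"method": "servo_tool", "body": {"rows": [[0,0,0,-0.001,0,0.002,-1],[0,0,0,-0.001,0,0.003,-1],[0,0,0,-0.001,0,0.004,-1],[0,0,0,-0.001,0,0.005,-1],[0,0,0,-0.001,0,0.006,-1],[0,0,0,-0.001,0,0.006,-1],[0,0,0,-0.001,0,0.006,-1]]}}

```text
time: 27.18
position: [578.2, 69.4, 83.7]
eef_rot: [-0.0, 1.0, -0.022, 0.0]
contact_force: [0.7, 0.6, 0.0]
gripper_width: 0.147
grasp_force: 30.0
```

Emit:
{"method": "servo_tool", "body": {"rows": [[0,0,0,0,0,0.0005,-1],[0,0,0,0,0,0.001,-1],[0,0,0,0,0,0.001,-1]]}}

```text
time: 27.43
position: [578.3, 69.3, 83.7]
eef_rot: [0.0, 1.0, -0.022, -0.0]
contact_force: [-3.9, -0.6, 5.2]
gripper_width: 0.144
grasp_force: 30.0
```

Emit:
{"method": "servo_tool", "body": {"rows": [[0,0,0,0,0,0,-0.3],[0,0,0,0,0,0,-0.3],[0,0,0,0,0,0,-0.3],[0,0,0,0,0,0,-0.3],[0,0,0,0,0,0,-0.3],[0,0,0,0,0,-0.01,-0.3],[0,0,0,0,0,-0.03,-0.3],[0,0,0,0,0,-0.07,-1],[0,0,0,0,0,-0.11,-1],[0,0,0,0,0,-0.15,-1],[0,0,0,-0.025,0.03,-0.19,-1],[0,0,0,-0.025,0.06,-0.23,-1],[0,0,0,-0.025,0.292,-0.246,-1],[0,0,0,-0.025,0.292,-0.246,-1],[0,0,0,-0.025,0.292,-0.246,-1],[0,0,0,-0.025,0.292,-0.246,-1],[0,0,0,-0.025,0.292,-0.246,-1],[0,0,0,-0.025,0.292,-0.246,-1],[0,0,0,-0.025,0.292,-0.246,-1],[0,0,0,-0.025,0.292,-0.246,-1]]}}

```text
time: 29.1
position: [540.2, -223.2, 329.5]
eef_rot: [0.0, 1.0, -0.023, 0.0]
contact_force: [0.6, 0.6, -0.3]
gripper_width: 0.008
grasp_force: 0.0
```

```bash
python3 sl.py
```

```text
[ 540.4 -221.8  329.2] [-0.  1. -0.  0.]
[ 492.5 -197.5   -3.3  199.4   40. ] tool shift to z100 [-49.  -22.  229.1]
```

Emit:
{"method": "servo_tool", "body": {"rows": [[0,0,90,-0.05,-0.055,0.05,-1],[0,0,90,-0.05,-0.055,0.05,-1],[0,0,90,-0.05,-0.055,0.05,-1],[0,0,90,-0.05,-0.055,0.05,-1],[0,0,90,-0.05,-0.055,0.05,-1],[0,0,90,-0.05,-0.055,0.05,-1],[0,0,90,-0.05,-0.055,0.05,-1],[0,0,90,-0.05,-0.055,0.05,-1],[0,0,90,-0.05,-0.055,0.05,-1],[0,0,90,-0.05,-0.055,0.05,-1],[0,0,90,-0.05,-0.055,0.05,-1],[0,0,90,-0.05,-0.055,0.05,-1],[0,0,90,-0.05,-0.055,0.05,-1],[0,0,90,-0.05,-0.055,0.09,-1],[0,0,90,-0.05,-0.055,0.13,-1],[0,0,90,-0.05,-0.055,0.17,-1],[0,0,90,-0.05,-0.055,0.2,-1],[0,0,90,-0.05,-0.055,0.21,-1],[0,0,90,-0.05,-0.055,0.21,-1],[0,0,90,-0.05,-0.055,0.21,-1]]}}

```text
time: 30.82
position: [493.7, -163.6, 119.8]
eef_rot: [0.0, -0.692, 0.722, -0.0]
contact_force: [0.1, -0.8, 0.9]
gripper_width: 0.006
grasp_force: 0.0
```

Emit:
{"method": "servo_tool", "body": {"rows": [[0,0,0,0,0,0.03,-1],[0,0,0,0,0,0.06,-1],[0,0,0,0,0,0.08,-1],[0,0,0,0,0,0.09,-1],[0,0,0,0,0,0.096,-1],[0,0,0,0.003,0,0.097,-1],[0,0,0,0.008,0,0.097,-1],[0,0,0,0.012,0,0.097,-1],[0,0,0,0.016,0,0.097,-1],[0,0,0,0.02,0,0.097,-1],[0,0,0,0.024,0,0.097,-1],[0,0,0,0.028,0,0.097,-1],[0,0,0,0.032,0,0.097,-1],[0,0,0,0.036,0,0.097,-1],[0,0,0,0.04,0,0.097,-1],[0,0,0,0.044,0,0.097,-1],[0,0,0,0.048,0,0.097,-1],[0,0,0,0.05,0,0.097,-1],[0,0,0,0.05,0,0.097,-1]]}}

```text
time: 32.4
position: [490.8, -214.7, 21.6]
eef_rot: [-0.0, -0.691, 0.722, -0.0]
contact_force: [-0.1, 0.3, -0.4]
gripper_width: 0.005
grasp_force: 0.0
```

Emit:
{"method": "servo_tool", "body": {"rows": [[0,0,0,-0.01,0,0,-1],[0,0,0,-0.01,0,-0.04,-1],[0,0,0,-0.01,0,-0.08,-1],[0,0,-90,-0.01,0,-0.12,-1],[0,0,-90,0.01,-0.05,-0.3,-1],[0,0,-90,0.01,-0.05,-0.3,-1],[0,0,-90,0.01,-0.05,-0.3,-1],[0,0,-90,0.01,-0.05,-0.3,-0.15],[0,0,-90,0.01,-0.05,-0.3,-0.15],[0,0,-90,0.01,-0.05,-0.3,-0.15],[0,0,-90,0.01,-0.05,-0.3,-0.15],[0,0,-90,0.01,-0.05,-0.3,-0.15],[0,0,-90,0.01,-0.05,-0.3,-0.15],[0,0,-90,0.01,-0.05,-0.3,-0.15],[0,0,-90,0.01,-0.05,-0.3,-0.15],[0,0,-90,0.01,-0.05,-0.3,-0.15],[0,0,-90,0.01,-0.05,-0.3,-0.15],[0,0,-90,0.01,-0.05,-0.3,-0.15],[0,0,-90,0.01,-0.05,-0.3,-0.15],[0,0,-90,0.01,-0.05,-0.3,-0.15]]}}

```text
time: 34.07
position: [540.3, -226.0, 321.6]
eef_rot: [-0.0, 1.0, -0.022, -0.0]
contact_force: [0.2, 0.6, 0.9]
gripper_width: 0.426
grasp_force: 0.0
```

```bash
python3 sl.py
```

```text
[ 540.3 -226.1  321.6] [-0.  1. -0. -0.]
[ 489.3 -233.5   -2.5  199.9   40.5] tool shift to z100 [-50.6   9.6 221.6]
```

Emit:
{"method": "servo_tool", "body": {"force": 15, "rows": [[0,0,0,-0.025,0.01,0.03,-0.15],[0,0,0,-0.05,0.01,0.07,-0.15],[0,0,0,-0.05,0.01,0.11,-0.15],[0,0,0,-0.05,0.01,0.15,-0.15],[0,0,0,-0.05,0.01,0.19,-0.15],[0,0,0,-0.05,0.01,0.22,-0.15],[0,0,0,-0.05,0.01,0.25,-0.15],[0,0,0,-0.05,0.01,0.27,-0.15],[0,0,0,-0.05,0.01,0.285,-0.15],[0,0,0,-0.05,0.01,0.293,-0.15],[0,0,0,-0.05,0.01,0.298,-0.15],[0,0,0,-0.05,0.01,0.3,-0.15],[0,0,0,-0.05,0.01,0.301,-0.15],[0,0,0,-0.05,0.01,0.301,-0.15],[0,0,0,-0.05,0.01,0.301,-0.15]]}}

```text
time: 35.37
position: [490.8, -234.6, 21.9]
eef_rot: [0.001, 1.0, -0.022, 0.001]
contact_force: [0.4, 0.1, -0.3]
gripper_width: 0.421
grasp_force: 0.0
```

Emit:
{"method": "servo_tool", "body": {"force": 15, "rows": [[0,0,0,-0.001,-0.001,0.002,-0.15],[0,0,0,-0.001,-0.001,0.004,-0.15],[0,0,0,-0.001,-0.001,0.005,-0.15],[0,0,0,-0.001,-0.001,0.005,-1],[0,0,0,-0.001,-0.001,0.005,-1],[0,0,0,-0.001,-0.001,0.005,-1],[0,0,0,-0.001,-0.001,0.005,-1],[0,0,0,-0.001,-0.001,0.005,-1],[0,0,0,-0.001,-0.001,0.005,-1],[0,0,0,-0.001,-0.001,0.005,-1],[0,0,0,-0.001,-0.001,0.005,-1]]}}

```text
time: 36.28
position: [489.1, -233.2, 15.7]
eef_rot: [0.0, 1.0, -0.022, 0.0]
contact_force: [-0.1, -0.4, 0.2]
gripper_width: 0.147
grasp_force: 15.0
```

Emit:
{"method": "servo_tool", "body": {"force": 30, "rows": [[0,0,0,0,0,0,-1],[0,0,0,0,0,0,-1],[0,0,0,0,0,-0.005,-1],[0,0,0,0,0,-0.02,-1],[0,0,0,0,0,-0.05,-1],[0,0,0,0,0,-0.08,-1],[0,0,0,0,0,-0.11,-1],[0,0,0,0,0,-0.14,-1],[0,0,0,0,0,-0.17,-1],[0,0,0,0,0,-0.2,-1],[0,0,0,0,0,-0.225,-1],[0,0,0,0,0,-0.235,-1],[0,0,0,0,0,-0.235,-1],[0,0,0,0,0,-0.235,-1]]}}

```text
time: 37.45
position: [488.7, -232.9, 250.0]
eef_rot: [-0.0, 1.0, -0.022, -0.0]
contact_force: [-0.1, -0.3, -1.0]
gripper_width: 0.149
grasp_force: 30.0
```

Run:
```python
from h import *
from station import readout
s=readout.observe();print(s["position"],s["eef_rot"],s["gripper_width"],s["contact_force"],tool(s,[*world((0,-185)),84]))
```

```text
[ 488.74023016 -232.92160276  249.97340528] [-1.46156760e-04  9.99766419e-01 -2.16108399e-02 -2.41690210e-04] 0.14936468869129624 [-0.10665564 -0.33758074 -0.9873091 ] [  77.04350717 -235.99704558  166.00221618]
```

Emit:
{"method": "servo_tool", "body": {"rows": [[0,0,0,0.01,-0.03,0,-1],[0,0,0,0.02,-0.06,0,-1],[0,0,0,0.03,-0.09,0,-1],[0,0,0,0.04,-0.12,0,-1],[0,0,0,0.05,-0.15,0,-1],[0,0,0,0.06,-0.18,0,-1],[0,0,0,0.07,-0.21,0,-1],[0,0,0,0.077,-0.23,0,-1],[0,0,0,0.077,-0.236,0,-1],[0,0,0,0.077,-0.236,0.03,-1],[0,0,0,0.077,-0.236,0.06,-1],[0,0,0,0.077,-0.236,0.09,-1],[0,0,0,0.077,-0.236,0.115,-1],[0,0,0,0.077,-0.236,0.135,-1],[0,0,0,0.077,-0.236,0.148,-1],[0,0,0,0.077,-0.236,0.156,-1],[0,0,0,0.077,-0.236,0.159,-1],[0,0,0,0.077,-0.236,0.159,-1],[0,0,0,0.077,-0.236,0.159,-1],[0,0,0,0.077,-0.236,0.159,-1]]}}

```text
time: 39.12
position: [577.3, -0.8, 93.4]
eef_rot: [0.0, 1.0, -0.022, 0.001]
contact_force: [0.2, -1.0, -1.6]
gripper_width: 0.145
grasp_force: 30.0
```

Run:
```python
from h import *
from station import readout
s=readout.observe();print(s["position"],rack(s["position"]),s["gripper_width"],s["contact_force"],tool(s,[*world((0,-185)),84]))
```

```text
[577.29908866  -0.81549455  93.35235728] [   1.48435767 -185.32713814] 0.14509066064623735 [ 0.19653232 -1.0148536  -1.58317541] [-1.51119619 -0.32928792  9.34798263]
```

Emit:
{"method": "servo_tool", "body": {"rows": [[0,0,0,-0.001,0,0.002,-1],[0,0,0,-0.001,0,0.004,-1],[0,0,0,-0.001,0,0.0055,-1],[0,0,0,-0.001,0,0.0065,-1],[0,0,0,-0.001,0,0.0065,-1],[0,0,0,-0.001,0,0.0065,-1],[0,0,0,-0.001,0,0.0065,-1]]}}

```text
time: 39.7
position: [575.2, -0.6, 85.2]
eef_rot: [-0.0, 1.0, -0.022, 0.0]
contact_force: [0.8, 0.8, -1.2]
gripper_width: 0.149
grasp_force: 30.0
```

Emit:
{"method": "servo_tool", "body": {"rows": [[0,0,0,0,0,0.0005,-1],[0,0,0,0,0,0.001,-1],[0,0,0,0,0,0.001,-1]]}}

```text
time: 39.95
position: [575.3, -0.6, 84.7]
eef_rot: [0.0, 1.0, -0.022, 0.0]
contact_force: [-0.8, 0.2, 2.2]
gripper_width: 0.147
grasp_force: 30.0
```

Emit:
{"method": "servo_tool", "body": {"rows": [[0,0,0,0,0,0,-0.3],[0,0,0,0,0,0,-0.3],[0,0,0,0,0,0,-0.3],[0,0,0,0,0,0,-0.3],[0,0,0,0,0,0,-0.3],[0,0,0,0,0,-0.01,-0.3],[0,0,0,0,0,-0.03,-0.3],[0,0,0,0,0,-0.07,-1],[0,0,0,0,0,-0.11,-1],[0,0,0,0,0,-0.15,-1],[0,0,0,-0.035,0,-0.19,-1],[0,0,0,-0.035,0,-0.23,-1],[0,0,0,-0.035,0,-0.245,-1],[0,0,0,-0.035,0,-0.245,-1],[0,0,0,-0.035,0,-0.245,-1],[0,0,0,-0.035,0,-0.245,-1]]}}

```text
time: 41.28
position: [539.8, 0.9, 328.7]
eef_rot: [-0.0, 1.0, -0.022, -0.0]
contact_force: [-0.0, 0.2, 0.1]
gripper_width: 0.005
grasp_force: 0.0
```

```bash
python3 look.py wrist w4 50 250 20 420 2
python3 - <<'E'
from h import *
p=pickle.load(open("w4.pkl","rb"))
for r in slats(p,81,(440,720,-60,240)):print(np.round(r,1),rack(r[:2]))
E
```

```text
[539.57060815   0.94499739 327.56662137] [-8.83808313e-05  9.99764876e-01 -2.16431419e-02 -1.32602777e-03] [ -36.28500527 -185.21401501] 0.00584521403662706 0.0 [ 0.06353661 -0.42249701 -0.67140679]
[595.6 119.4  -2.7 235.2  79.5] [ 14.5635706  -64.40042751]
[ 5.749e+02 -4.000e-01 -2.400e+00  1.986e+02  4.020e+01] [  -0.927071   -185.03682515]
```

View pics/w4.png

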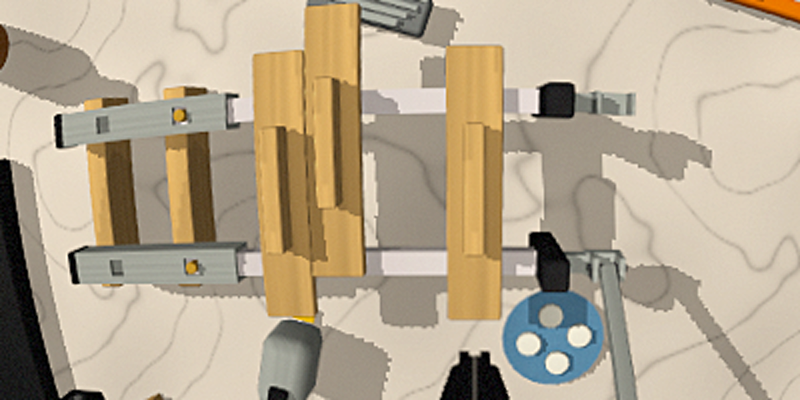

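One slat was knocked: the middle one (315,140 in the crop) now lies next to the first, shifted about 35 mm towards the far side. I'll measure it and put it back.

Run:
```python
from h import *
from station import readout
np.set_printoptions(precision=1,suppress=True)
p=pickle.load(open("w4.pkl","rb"))
b=lambda x,y:((x+.5)/2-.5+20,(y+.5)/2-.5+50)
s=readout.observe()
for n,c in dict(B=[(255,52),(303,50),(312,317),(267,316)],C=[(306,4),(359,4),(363,276),(312,274)],A=[(447,46),(501,45),(501,319),(448,318)]).items():
    q=np.array([plane(p,b(*k),81) for k in c]);v=(q[0]+q[1]-q[2]-q[3]);m=q.mean(0)
    print(n,m,rack(m),np.linalg.norm(v)/2,np.linalg.norm(q[1]-q[0]),np.linalg.norm(q[2]-q[3]),"yaw",np.degrees(np.arctan2(v[1],v[0])),tool(s,[*m[:2],100]))
```

```text
B [582.8 139.9  81. ] [  0.8 -44.5] 199.2469481241301 36.753487543374405 36.91526207530955 yaw -3.296915566408385 [  37.8 -140.7  227.5]
C [613.2  98.3  81. ] [ 33.1 -84.7] 197.87718806437667 38.68437836905686 39.11453272287718 yaw -3.02397359308178 [  70.  -100.4  227.4]
A [575.2  -0.7  81. ] [  -0.7 -185.3] 197.86503237441943 37.16667055233683 39.50232772439127 yaw -2.3452459443755154 [ 36.2   0.1 227.5]
```

Emit:
{"method": "servo_tool", "body": {"force": 15, "rows": [[0,0,0.5,0.03,-0.03,0,-0.37],[0,0,0.5,0.05,-0.06,0,-0.37],[0,0,0.5,0.07,-0.09,0,-0.37],[0,0,0.5,0.07,-0.1,0.04,-0.37],[0,0,0.5,0.07,-0.1,0.08,-0.37],[0,0,0.5,0.07,-0.1,0.11,-0.37],[0,0,0.5,0.07,-0.1,0.13,-0.37],[0,0,0.5,0.07,-0.1,0.14,-0.37],[0,0,0.5,0.07,-0.1,0.15,-0.37],[0,0,0.5,0.07,-0.1,0.16,-0.37],[0,0,0.5,0.07,-0.1,0.17,-0.37],[0,0,0.5,0.07,-0.1,0.18,-0.37],[0,0,0.5,0.07,-0.1,0.185,-0.37],[0,0,0.5,0.07,-0.1,0.19,-0.37],[0,0,0.5,0.07,-0.1,0.19,-0.37],[0,0,0.5,0.07,-0.1,0.19,-0.37],[0,0,0.5,0.07,-0.1,0.19,-0.37]]}}

```text
time: 42.75
position: [614.9, 97.8, 139.9]
eef_rot: [-0.0, 1.0, -0.026, 0.001]
contact_force: [-0.1, -0.3, -0.0]
gripper_width: 0.313
grasp_force: 0.0
```

Emit:
{"method": "servo_tool", "body": {"force": 15, "rows": [[0,0,0,-0.001,0,0.02,-0.37],[0,0,0,-0.001,0,0.032,-0.37],[0,0,0,-0.001,0,0.04,-0.37],[0,0,0,-0.001,0,0.045,-0.37],[0,0,0,-0.001,0,0.049,-0.37],[0,0,0,-0.001,0,0.052,-0.37],[0,0,0,-0.001,0,0.053,-0.37],[0,0,0,-0.001,0,0.053,-0.37],[0,0,0,-0.001,0,0.053,-1],[0,0,0,-0.001,0,0.053,-1],[0,0,0,-0.001,0,0.053,-1],[0,0,0,-0.001,0,0.053,-1],[0,0,0,-0.001,0,0.053,-1],[0,0,0,-0.001,0,0.053,-1],[0,0,0,-0.001,0,0.053,-1]]}}

```text
time: 44.0
position: [613.7, 97.9, 86.7]
eef_rot: [-0.0, 1.0, -0.026, 0.0]
contact_force: [-0.6, -0.4, 1.9]
gripper_width: 0.148
grasp_force: 15.0
```

Emit:
{"method": "servo_tool", "body": {"force": 30, "rows": [[0,0,0,0,0,0,-1],[0,0,0,0,0,0,-1],[0,0,0,0,0,-0.005,-1],[0,0,0,0,0,-0.015,-1],[0,0,0,0,0,-0.03,-1],[0,0,0,0,0,-0.04,-1],[0,0,0,0,0,-0.04,-1],[0,0,0,0,0,-0.04,-1],[0,0,0,0,0,-0.04,-1]]}}

```text
time: 44.75
position: [613.1, 97.8, 125.7]
eef_rot: [0.0, 1.0, -0.026, -0.0]
contact_force: [0.0, -0.1, -1.5]
gripper_width: 0.146
grasp_force: 30.0
```

Run:
```python
from h import *
from station import readout
s=readout.observe();print(s["position"],s["eef_rot"],rack(s["position"]),s["gripper_width"],s["contact_force"],tool(s,[*world((0,-115)),86]))
```

```text
[613.05206934  97.82380834 125.71590551] [ 3.14799440e-05  9.99662110e-01 -2.59910879e-02 -3.59268574e-04] [ 32.90072347 -85.22219491] 0.14616197542242884 [ 0.03725508 -0.14084794 -1.45068761] [-32.62231843  30.04839922  39.74174726]
```

Emit:
{"method": "servo_tool", "body": {"rows": [[0,0,-0.5,-0.01,0.01,0,-1],[0,0,-0.5,-0.02,0.02,0,-1],[0,0,-0.5,-0.03,0.03,0,-1],[0,0,-0.5,-0.0325,0.03,0,-1],[0,0,-0.5,-0.0325,0.03,0.01,-1],[0,0,-0.5,-0.0325,0.03,0.02,-1],[0,0,-0.5,-0.0325,0.03,0.028,-1],[0,0,-0.5,-0.0325,0.03,0.033,-1],[0,0,-0.5,-0.0325,0.03,0.036,-1],[0,0,-0.5,-0.0325,0.03,0.037,-1],[0,0,-0.5,-0.0325,0.03,0.037,-1],[0,0,-0.5,-0.0325,0.03,0.037,-1],[0,0,-0.5,-0.0325,0.03,0.037,-1]]}}

```text
time: 45.83
position: [579.9, 69.6, 89.7]
eef_rot: [-0.0, 1.0, -0.022, 0.001]
contact_force: [-0.0, -1.2, -0.4]
gripper_width: 0.145
grasp_force: 30.0
```

Emit:
{"method": "servo_tool", "body": {"rows": [[0,0,0,0,0,0.0005,-1],[0,0,0,0,0,0.001,-1],[0,0,0,0,0,0.0015,-1],[0,0,0,0,0,0.0015,-1]]}}

```text
time: 46.17
position: [579.4, 69.6, 87.7]
eef_rot: [-0.0, 1.0, -0.022, 0.0]
contact_force: [0.2, -0.3, -1.1]
gripper_width: 0.143
grasp_force: 30.0
```

Emit:
{"method": "servo_tool", "body": {"rows": [[0,0,0,0,0,0.0005,-1],[0,0,0,0,0,0.001,-1],[0,0,0,0,0,0.001,-1]]}}

```text
time: 46.42
position: [579.5, 69.6, 86.7]
eef_rot: [-0.0, 1.0, -0.022, 0.0]
contact_force: [0.5, 0.1, 0.1]
gripper_width: 0.143
grasp_force: 30.0
```

Emit:
{"method": "servo_tool", "body": {"rows": [[0,0,0,-0.0005,0,0.0005,-1],[0,0,0,-0.0005,0,0.001,-1],[0,0,0,-0.0005,0,0.001,-1]]}}

```text
time: 46.67
position: [579.5, 69.6, 86.7]
eef_rot: [0.0, 1.0, -0.022, 0.001]
contact_force: [-1.6, -0.1, 5.5]
gripper_width: 0.144
grasp_force: 30.0
```

Emit:
{"method": "servo_tool", "body": {"rows": [[0,0,0,0,0,0,-0.3],[0,0,0,0,0,0,-0.3],[0,0,0,0,0,0,-0.3],[0,0,0,0,0,0,-0.3],[0,0,0,0,0,0,-0.3],[0,0,0,0,0,-0.01,-0.3],[0,0,0,0,0,-0.03,-0.3],[0,0,0,0,0,-0.07,-1],[0,0,0,0,0,-0.11,-1],[0,0,0,0,0,-0.15,-1],[0,0,0,-0.035,0.05,-0.19,-1],[0,0,0,-0.035,0.09,-0.23,-1],[0,0,0,-0.035,0.09,-0.242,-1],[0,0,0,-0.035,0.09,-0.242,-1],[0,0,0,-0.035,0.09,-0.242,-1],[0,0,0,-0.035,0.09,-0.242,-1]]}}

```text
time: 48.0
position: [540.1, -18.7, 327.8]
eef_rot: [-0.0, 1.0, -0.022, 0.0]
contact_force: [0.1, -1.1, 0.1]
gripper_width: 0.005
grasp_force: 0.0
```

```bash
python3 look.py wrist w5 50 250 60 460 2
python3 - <<'E'
from h import *
p=pickle.load(open("w5.pkl","rb"))
for r in slats(p,81,(440,720,-60,240)):print(np.round(r,1),rack(r[:2]))
E
```

```text
[539.67018906 -18.16166003 326.14477159] [-3.92023913e-04  9.99767625e-01 -2.15292044e-02 -1.01781113e-03] [ -35.35209845 -204.29814347] 0.0044689888069126 0.0 [-0.00223321  0.44621182 -1.47872396]
[580.3 140.   -1.8 203.7  41.4] [ -1.63702105 -44.54030287]
[578.2  69.5  -2.5 199.   39.7] [  -0.63490256 -115.02847817]
[ 5.748e+02 -4.000e-01 -2.400e+00  1.989e+02  4.020e+01] [  -1.02750036 -185.04050742]
```

View pics/w5.png

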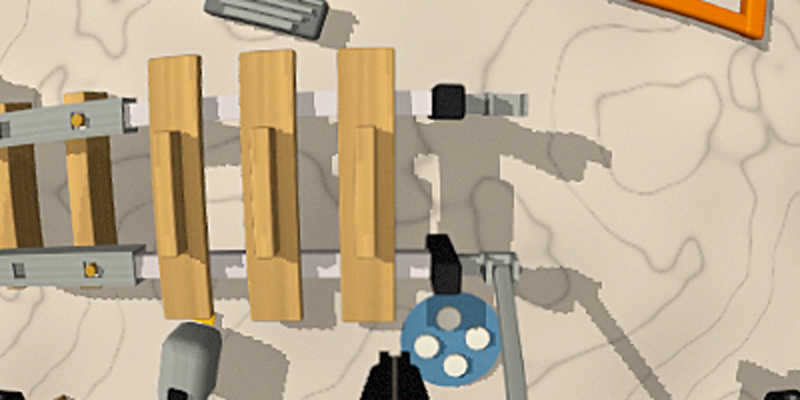

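All three slats sit square on the rails and are centred within about 1 mm, and the buttons are still up. Next is the bar, so I'll check its hinge and lean.

Run:
```python
from h import *
from station import readout
np.set_printoptions(precision=1,suppress=True)
p=pickle.load(open("w5.pkl","rb"));b=lambda x,y:((x+.5)/2-.5+60,(y+.5)/2-.5+50)
for n,u,z in[("hinge",(500,265),86),("bar300",(504,300),100),("bar390",(514,390),150),("catch",(508,104),90),("capF",(449,102),108)]:print(n,rack(plane(p,b(*u),z)))
s=readout.observe();print(tool(s,[*world((-190,-282)),250]))
```

```text
hinge [ -55.3 -281.1]
bar300 [ -77.3 -282.7]
bar390 [-123.8 -283.7]
catch [  59.7 -282.5]
capF [  59.3 -240.2]
[-154.5   77.7   76.4]
```

Emit:
{"method": "servo_tool", "body": {"rows": [[0,0,0,-0.155,0.078,0,-1],[0,0,0,-0.155,0.078,0,-1],[0,0,0,-0.155,0.078,0,-1],[0,0,0,-0.155,0.078,0,-1],[0,0,0,-0.155,0.078,0,-1],[0,0,0,-0.155,0.078,0,-1],[0,0,0,-0.155,0.078,0,-1],[0,0,0,-0.155,0.078,0.04,-1],[0,0,0,-0.155,0.078,0.08,-1],[0,0,0,-0.155,0.078,0.12,-1],[0,0,0,-0.155,0.078,0.15,-1],[0,0,0,-0.155,0.078,0.17,-1],[0,0,0,-0.155,0.078,0.176,-1],[0,0,0,-0.155,0.078,0.176,-1],[0,0,0,-0.155,0.078,0.176,-1],[0,0,0,-0.155,0.078,0.176,-1]]}}

```text
time: 49.38
position: [383.4, -90.1, 153.5]
eef_rot: [0.0, 1.0, -0.021, 0.001]
contact_force: [0.3, -0.2, 0.1]
gripper_width: 0.004
grasp_force: 0.0
```

Emit:
{"method": "servo_tool", "body": {"rows": [[0,0,0,0.01,0,0.002,-1],[0,0,0,0.02,0,0.002,-1],[0,0,0,0.03,0,0.002,-1],[0,0,0,0.038,0,0.002,-1],[0,0,0,0.046,0,0.002,-1],[0,0,0,0.054,0,0.002,-1],[0,0,0,0.062,0,0.002,-1],[0,0,0,0.07,0,0.002,-1],[0,0,0,0.078,0,0.002,-1],[0,0,0,0.086,0,0.002,-1],[0,0,0,0.094,0,0.002,-1],[0,0,0,0.102,0,0.002,-1],[0,0,0,0.11,0,0.002,-1],[0,0,0,0.118,0,0.002,-1],[0,0,0,0.126,0,0.002,-1],[0,0,0,0.134,0,0.002,-1],[0,0,0,0.142,0,0.002,-1],[0,0,0,0.15,0,0.002,-1]]}}

```text
time: 50.88
position: [532.3, -96.5, 149.4]
eef_rot: [-0.0, 1.0, -0.022, -0.0]
contact_force: [-0.7, -0.9, 1.0]
gripper_width: 0.005
grasp_force: 0.4
```

Emit:
{"method": "servo_tool", "body": {"rows": [[0,0,0,0.008,0,0,-1],[0,0,0,0.016,0,0,-1],[0,0,0,0.024,0,0,-1],[0,0,0,0.032,0,0,-1],[0,0,0,0.04,0,0,-1],[0,0,0,0.048,0,0,-1],[0,0,0,0.055,0,0,-1],[0,0,0,0.055,0,0,-1]]}}

```text
time: 51.55
position: [588.1, -99.0, 149.8]
eef_rot: [0.0, 1.0, -0.022, 0.001]
contact_force: [-0.8, 0.4, 0.4]
gripper_width: 0.001
grasp_force: 0.0
```

```bash
python3 look.py side s5 100 300 110 360 3
```

```text
[587.3585457  -98.92967996 149.65998393] [ 1.13281347e-05  9.99768041e-01 -2.15369758e-02  1.51268742e-04] [  15.81392099 -282.90915324] 0.004797729899981392 0.0 [ 0.28739856  0.18747702 -0.48764581]
```

View pics/s5.png

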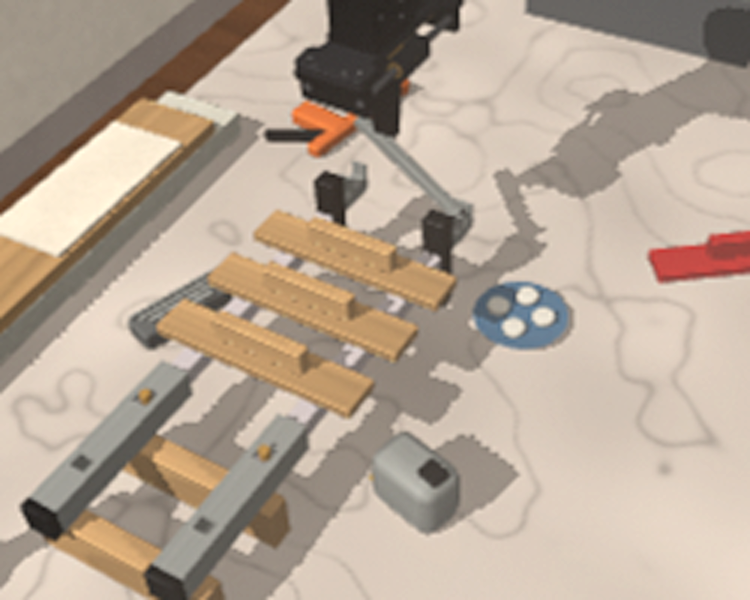

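The bar is past upright and leaning towards the far side, with its tip at (360,125) by the fingers. I'll press it down from above.

Emit:
{"method": "servo_tool", "body": {"rows": [[0,0,0,-0.01,0,0,-1],[0,0,0,-0.01,0,-0.03,-1],[0,0,0,0.0,0,-0.045,-1],[0,0,0,0.018,0,-0.045,-1],[0,0,0,0.018,0,-0.045,-1],[0,0,0,0.018,0,-0.025,-1],[0,0,0,0.018,0,-0.01,-1],[0,0,0,0.018,0,0,-1],[0,0,0,0.018,0,0.008,-1],[0,0,0,0.018,0,0.016,-1],[0,0,0,0.018,0,0.024,-1],[0,0,0,0.018,0,0.032,-1],[0,0,0,0.018,0,0.04,-1],[0,0,0,0.018,0,0.046,-1],[0,0,0,0.018,0,0.052,-1],[0,0,0,0.018,0,0.056,-1],[0,0,0,0.018,0,0.058,-1],[0,0,0,0.018,0,0.058,-1],[0,0,0,0.018,0,0.058,-1]]}}

```text
time: 53.18
position: [604.6, -99.7, 91.7]
eef_rot: [-0.0, 1.0, -0.022, -0.0]
contact_force: [-0.1, 0.2, -0.2]
gripper_width: 0.004
grasp_force: 0.0
```

Emit:
{"method": "servo_tool", "body": {"rows": [[0,0,0,0,0,0.001,-1],[0,0,0,0,0,0.002,-1],[0,0,0,0,0,0.003,-1],[0,0,0,0,0,0.004,-1],[0,0,0,0,0,0.005,-1],[0,0,0,0,0,0.006,-1],[0,0,0,0,0,0.006,-1]]}}

```text
time: 53.77
position: [604.7, -99.7, 86.2]
eef_rot: [0.0, 1.0, -0.022, 0.0]
contact_force: [-1.3, 0.3, 3.0]
gripper_width: 0.008
grasp_force: 1.5
```

Emit:
{"method": "servo_tool", "body": {"rows": [[0,0,0,0,0,0.001,-1],[0,0,0,0,0,0.002,-1],[0,0,0,0,0,0.002,-1],[0,0,0,0,0,0.002,-1]]}}

```text
time: 54.1
position: [604.9, -99.7, 85.9]
eef_rot: [0.0, 1.0, -0.022, 0.0]
contact_force: [-5.0, 1.8, 11.5]
gripper_width: 0.005
grasp_force: 5.5
```

Bar seated: z stays at 86 mm with the force rising. I'll retreat upwards and check everything.

Emit:
{"method": "servo_tool", "body": {"rows": [[0,0,0,0,0,-0.01,-1],[0,0,0,0,0,-0.05,-1],[0,0,0,0,0,-0.09,-1],[0,0,0,0,0,-0.13,-1],[0,0,0,0,0,-0.17,-1],[0,0,0,0,0,-0.21,-1],[0,0,0,-0.065,-0.04,-0.24,-1],[0,0,0,-0.065,-0.08,-0.24,-1],[0,0,0,-0.065,-0.08,-0.24,-1],[0,0,0,-0.065,-0.08,-0.24,-1],[0,0,0,-0.065,-0.08,-0.24,-1]]}}

```text
time: 55.02
position: [543.0, -16.1, 324.5]
eef_rot: [0.0, 1.0, -0.021, 0.001]
contact_force: [0.3, -0.8, 0.2]
gripper_width: 0.004
grasp_force: 0.0
```

```bash
python3 look.py wrist w6 50 250 60 460 2; python3 look.py side s6 100 300 110 360 3
python3 - <<'E'
from h import *
p=pickle.load(open("w6.pkl","rb"))
for r in slats(p,81,(440,720,-60,240)):print(np.round(r,1),rack(r[:2]))
a=cv2.imread("pics/w6.png");b=cv2.imread("pics/s6.png")[60:450,100:560]
b=cv2.resize(b,None,fx=.5,fy=.5);c=np.zeros((600,800,3),np.uint8);c[:400]=a;c[400:400+b.shape[0],:b.shape[1]]=b;cv2.imwrite("pics/end.png",c)
E
```

```text
[543.09151202 -16.85433122 323.62260304] [ 2.55054135e-04  9.99774908e-01 -2.12136125e-02  2.24693469e-04] [ -31.99105671 -202.84282293] 0.005290830778351431 0.0 [-0.29514763  0.05836377 -0.97308373]
[543.1549994  -17.30399755 322.99180356] [ 1.57274140e-04  9.99765184e-01 -2.16658559e-02 -3.79025345e-04] [ -31.90801558 -203.289292  ] 0.004164798588674878 0.0 [-0.22857978 -0.49264492  0.17488436]
[581.1 139.7  -1.9 203.3  41.2] [ -0.87283755 -44.80156799]
[578.8  69.   -2.5 198.8  39.8] [-9.15093208e-02 -1.15470620e+02]
[574.8  -0.7  -2.5 198.8  40.1] [  -0.99903353 -185.34723588]
```

View pics/end.png

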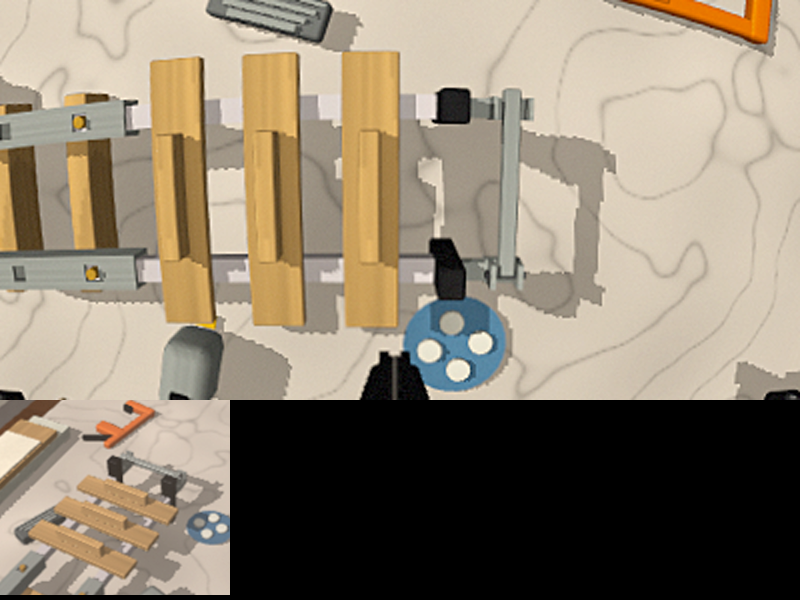

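The final picture shows the bar level from the hinge (505,272) to the catch (511,100). The three slats are square and centred at rack y = -45, -115 and -185 mm, both buttons are up at (80,122) and (92,272), and the other things haven't moved. I'm handing the job in.

```bash
python3 -c "
from station import finish_job
print(finish_job())"
```

```text
the job is handed in; nothing more can be done
None
```

The job is handed in after about 55 s of robot time: both rails are locked out, the three slats lie square and centred on the rails to about 1 mm, and the end bar rests in its catch; one slat was knocked aside mid-run, and I put it back.

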